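# Blow off the fuses behind the guard

### The job

Blow the dust off the ceramic fuses: slide the blow-off box's guard wide open, lay every fuse from the rubber mat inside the box, slide the guard fully shut, then squeeze the air gun's trigger right in against its grip, hold it in for a good second and let it go. Then slide the guard wide open again, lay all the fuses in the green caddy and slide the guard fully shut. Never squeeze the trigger while the guard is open, and leave the globes, bulb changer and screwdriver where they are.

Things in the scene. Friction and masses are not known exactly. Their poses are not given: they have to be found in the camera images.
- blowbox: Blue steel blow-off box fixed to the bench, 236 mm (its x) by 390 mm (its y). Origin on the bench under the bay's centre; z up. Open-topped bay at the origin; a closed housing 57 mm high from y = 68 to 220 mm, over which the guard parks; at the +y end the air gun: a body 50 mm wide, 45 mm high, y = 217 to 312 mm, carrying the upright grip and trigger.
- bay (a point): Centre of the bay floor, 12 mm above the bench, axes as the box's. The bay inside is 220 mm along x and 136 mm along y; walls 8 mm thick, tops 57 mm above the bench, with an aluminium guard rail on the two x-side walls up to 65 mm. On the floor a low kerb, 6 mm high and 4 mm thick, encloses the middle 168 by 82 mm and keeps parts off the walls.
- guard (a joint): Travel of the pale milky sliding guard (steel frame, 220 by 152 mm, 5 mm thick, underside 60 mm above the bench) along the box's +y axis, m: 0 fully shut over the bay, 0.140 fully open. Starts nearly or fully shut. Stays where left; about 2 N to move it.
- guard_handle (a point): Centre of the top of the guard's orange handle, 107 mm above the bench: an upright fin 90 mm long along the box's x, 14 mm thick along its y (the sliding direction), standing 42 mm above the panel. Moves with the guard. Axes as the box's.
- trigger (a joint): Angle of the red sprung trigger, rad: 0 released (leaning 0.32 away from the grip), 0.32 squeezed to its stop. An upright blade 22 mm wide (x), 10 mm thick, hinged at its foot (box y = 249 mm, 45 mm above the bench), tip 120 mm above the bench; its top moves to +y, towards the grip. At 105 mm height it needs about 10 N to be fully in. Springs back by itself.
- gun_grip (a point): Fixed point between trigger and grip where they are squeezed together, 105 mm above the bench, at box (0, 261) mm; axes as the box's. The fixed black grip measures 30 mm along x, y = 264 to 288 mm, top at 125 mm; the trigger stands on its -y side. Here the pair is 63 mm over its outer faces along y released (36 mm to -y, 27 mm to +y of this point), 44 mm squeezed.
- caddy: Green plastic caddy fixed to the bench, open at the top, carry handle folded down round its far end. Outside 230 mm (its x) by 150 mm (its y), 60 mm high, walls and floor 5 mm. Origin: centre of its underside on the bench; z up.
- caddy_in (a point): Centre of the caddy's inner floor (5 mm above the bench), axes as the caddy's; inside 220 by 140 mm.
- mat: Black rubber mat 270 (x) by 140 (y) mm, 2 mm thick, fixed to the bench, on which the fuses lie at the start. Origin: centre of its underside.
- fuse1: Cartridge fuse 66 mm long, 120 g: white round ceramic barrel 26 mm across with a square 28 mm brass cap, 13 mm long, at each end, so that it does not roll. Origin: its very centre, 14 mm above what it lies on; own x along its length. Two or three of the three fuses are there.
- fuse2: Cartridge fuse 66 mm long, 120 g: white round ceramic barrel 26 mm across with a square 28 mm brass cap, 13 mm long, at each end, so that it does not roll. Origin: its very centre, 14 mm above what it lies on; own x along its length. Two or three of the three fuses are there.
- fuse3: Cartridge fuse 66 mm long, 120 g: white round ceramic barrel 26 mm across with a square 28 mm brass cap, 13 mm long, at each end, so that it does not roll. Origin: its very centre, 14 mm above what it lies on; own x along its length. Two or three of the three fuses are there.
- globe_a: Bystander: frosted white globe, 62 mm across, in a 70 mm square cardboard cradle on the shelf board, 118 mm high in all. Origin: centre of the cradle's underside. Leave alone.
- globe_b: Bystander: frosted white globe, 62 mm across, in a 70 mm square cardboard cradle on the shelf board, 118 mm high in all. Origin: centre of the cradle's underside. Leave alone.
- changer: Bystander: spring-fingered bulb changer head, 80 mm across, 105 mm high, standing on the shelf board. Origin: centre of its underside. Leave alone.
- screwdriver: Bystander: screwdriver with a yellow handle, 180 mm long, lying on the shelf board. Own x along its length. Leave alone.
Things that resemble listed ones, but are neither listed nor needed, are in the scene too. Leave any blue look-alike of the fuse3 alone. What is shaped like the fuse1 but orange is not meant.

How it is judged:
On the way, in this order (a step that is already met when the one before it is completed fails the run):
1. the guard slid wide open (value of joint guard above 0.115 m), for 0.2 s.
2. every fuse lying in the bay and the guard fully shut over them (x of fuse1 in the frame of bay between -0.1 and 0.1 m and y of fuse1 in the frame of bay between -0.06 and 0.06 m and z of fuse1 in the frame of bay between 0.005 and 0.042 m and x of fuse2 in the frame of bay between -0.1 and 0.1 m and y of fuse2 in the frame of bay between -0.06 and 0.06 m and z of fuse2 in the frame of bay between 0.005 and 0.042 m and x of fuse3 in the frame of bay between -0.1 and 0.1 m and y of fuse3 in the frame of bay between -0.06 and 0.06 m and z of fuse3 in the frame of bay between 0.005 and 0.042 m and value of joint guard below 0.006 m), for 0.2 s.
3. the trigger squeezed right in and held, guard shut, fuses inside (all of step 2 and value of joint trigger above 0.26 rad), for 0.7 s.
4. the trigger let go, guard still shut (value of joint guard below 0.006 m and value of joint trigger below 0.04 rad), for 0.2 s.
5. the guard slid wide open again (value of joint guard above 0.115 m), for 0.2 s.
At the end, for the whole second after the job is handed in: Every fuse lies at rest inside the caddy (centre at least 3 mm clear of the inner walls and below 50 mm over its floor), the guard is shut to within 6 mm and the trigger is released (under 0.04 rad) (all of step 4 and x of fuse1 in the frame of caddy_in between -0.107 and 0.107 m and y of fuse1 in the frame of caddy_in between -0.067 and 0.067 m and z of fuse1 in the frame of caddy_in between 0.005 and 0.05 m and x of fuse2 in the frame of caddy_in between -0.107 and 0.107 m and y of fuse2 in the frame of caddy_in between -0.067 and 0.067 m and z of fuse2 in the frame of caddy_in between 0.005 and 0.05 m and x of fuse3 in the frame of caddy_in between -0.107 and 0.107 m and y of fuse3 in the frame of caddy_in between -0.067 and 0.067 m and z of fuse3 in the frame of caddy_in between 0.005 and 0.05 m and linear speed of each of fuse1, fuse2, fuse3 below 0.02 m/s); the robot touches nothing.
It fails at once if the trigger is squeezed (over 0.12 rad) while the guard is more than 20 mm open (value of joint trigger above 0.12 rad and value of joint guard above 0.02 m).
It fails at once if a globe, the bulb changer or the screwdriver is shifted more than 40 mm (distance of any of globe_a, globe_b, changer, screwdriver from where it was at the start of the episode above 0.04 m).
Of fuse1, fuse2, fuse3 only 2 to 3 are there at a start; the rules pass over those that are not, and their reading is None.
At some moment in a run one of fuse1, fuse2, fuse3 may be knocked a few centimetres aside while the robot is not near it.
Once in a run the grip may slacken for a moment while it holds something.
It also fails if it takes over 210 s, if anything falls off the work surface, if the arm or the gripper's body presses on something with over 40 N, if the wrist force passes 120 N, or if a joint passes its speed limit or range.

### The arm

A 6-joint arm with a two-finger parallel gripper is mounted at the origin on the work surface. World frame = base frame: x ahead of the robot, y to its left, z up, the work surface at z = 0. Lengths are in m, angles in rad, forces in N, time in s.
With the tool pointing down it reaches from about 0.35 to 0.775 m from the base axis. Payload 5.5 kg.
Tool frame: the origin (TCP) lies on the centre line of the jaws, within the pads' length; the fingertips stand 25 mm ahead of it and the grasp point (between the pads) lies 6 mm ahead of it; z points along the fingers, y is the line along which they close (so a half turn about z gives the same grasp; the last joint's range is limited). The gripper opens to 85 mm and grips with 20 to 120 N. Pads are 22 mm wide; open, the fingers measure 114 mm over their backs; the gripper's body (76 mm by 85 mm) begins 54 mm behind the grasp point. The pads swing forward as they close: fully open they stand 13 mm farther back than shut.
Start: joints at [1.098, 0.313, 0.046, 1.304, 0, 1.431], TCP at [0.188, 0.543, 0.256] pointing down, gripper open.
Joint ranges: [-2.76, 2.76], [-0.86, 1.69], [-1.03, 1.26], [-2.2, 2.34], [-1.47, 1.5], [-3.14, 3.14]. Speed limits (rad/s): [2.57, 2.57, 3.14, 3.14, 3.14, 3.14].

### API

Orientations are given as [roll, pitch, yaw] about the fixed x, y, z axes, in that order (R = Rz(yaw) Ry(pitch) Rx(roll)).
In Python, from bench import sensors, camera, ctrl gives the robot as it stands.
- The arm moves only by the tool apply_moves, never from a script. Its argument "moves" is a list of rows, each an object with "delta_pos": the shift along the tool's x, y, z in m, a list of three; "turn": the turn, a rotation vector about the tool's x, y, z in rad, a list of three. A call has 1 to 8 rows; each row is the pose to reach, as a shift and turn from the pose commanded when the call began, along the tool's axes at that moment; what a row does not reach only later rows make up. A row lasts 1/12 s, in which the tool goes at most 41.7 mm and 7.16 degrees, less where a joint would pass 70% of its speed; a pose out of reach is approached as far as the arm can. A call with a gripper value outside its range is refused whole. "claw" is the finger opening in m, from 0 to 0.0854, set as the call begins (left out, the last holds). The fingers move at their own pace and stop on an object; "force" is the grip in N (left out, the last holds). Time passes only in rows, so rows that repeat a pose let the fingers close. It gives the time, the measured TCP pose, the force, the opening and the grip force at its end, in the units of the state.
- sensors.get_state(): the state, without advancing time (a new reading comes with each control period).
- camera(name): name is "side" or "top" or "wrist"; returns a dict with "image" (400x640x3 uint8, red, green, blue), "vfov" (degrees; the focal length in pixels is half the picture's height over the tangent of half this angle, whatever the lens; pixels are square), "cx", "cy" (the principal point, pixels), "R" (3x3) and "t" (3): a world point X has camera coordinates R X + t; the wrist camera has in their place "T_tool_cam" (4x4, takes a point from camera to tool coordinates, whose origin is the TCP and whose axes are the flange's). Camera axes: x right, y down, z forward; pixel columns grow to the right and rows downward; lengths in m; the calibration is good to about 2 mm. A picture is of the moment at which its call begins: read the wrist's pose just before it. There is no depth.
- ctrl.hand_in(): hands the job in; it is judged then, once.
The state is a dict: "time": time; "q": joint angles; "qvel": joint speeds; "effort": joint torques, N m; "tcp_pos": TCP position; "eef_rot": TCP orientation; "force": force on the tool from outside, world axes, zero at the start; "wrist_torque": the same for the moment, N m; "gripper_width": opening from 0.0 (shut) to 1.0 (fully open); "grip_force": force on a finger pad.
Only numpy, scipy, OpenCV 4.12 (cv2) and the standard library are available. Lean on these libraries where they do the work, as an engineer would, in place of code of your own. Each camera call takes 0.05 s, during which the arm holds its last target. There are 200 camera calls.

## Working session

There is one attempt and no reset: what is moved stays moved. The work goes in short steps, Python scripts to look and compute and a tool call to move; the robot and the scene stay as the last step left them, time stands still between calls to the robot, and variables do not carry over. Pictures are saved under pics/ and viewed, at most 14 in all, crops included, and the job is handed in when it is done.

Besides the shell and the picture viewer there is one more tool, called after ">>>" in YAML: its name, and indented under it one key for each argument. apply_moves: Moves the arm, as the interface text tells. Its arguments: {"type":"object","properties":{"moves":{"type":"array","items":{"type":"object","properties":{"delta_pos":{"type":"array","items":{"type":"number"}},"turn":{"type":"array","items":{"type":"number"}}}}},"claw":{"type":"number"},"force":{"type":"number"}},"required":["moves"]}

```bash
ls; mkdir -p pics; python3 - <<'E'
from bench import sensors, camera, ctrl
import cv2, json, numpy as np
s=sensors.get_state(); print(s)
for n in ['side','top','wrist']:
    c=camera(n); cv2.imwrite(f'pics/{n}0.png',c['image'][:,:,::-1])
    print(n,{k:(np.round(v,4).tolist()) for k,v in c.items() if k!='image'})
E
```

```text
pics
{'time': 0.0, 'q': array([ 1.09840116e+00,  3.14022485e-01,  4.49686340e-02,  1.30359098e+00,
       -2.43374597e-06,  1.43118745e+00]), 'qvel': array([-0.00176645,  0.00103979, -0.00052905,  0.00028829,  0.00061391,
       -0.00055325]), 'effort': array([ 1.58782004e-04, -4.80631471e+01,  2.98530489e+01,  1.94057106e-02,
       -7.86257579e-05,  5.97878994e-06]), 'tcp_pos': array([0.18763987, 0.5430285 , 0.25539203]), 'eef_rot': array([-3.13976179e+00, -2.54820168e-04,  2.80880614e+00]), 'force': array([-0.02991225,  0.41688699,  1.02675027]), 'wrist_torque': array([ 0.03173197,  0.06049721, -0.02453248]), 'grip_force': 0.0, 'gripper_width': 1.0032681280097513}
side {'vfov': 52.0462, 'cx': 321.7855, 'cy': 196.8993, 'R': [[0.9968, -0.0773, -0.0195], [-0.0655, -0.6532, -0.7543], [0.0456, 0.7532, -0.6562]], 't': [-0.539, 0.0903, 1.2812]}
top {'vfov': 46.6583, 'cx': 315.9481, 'cy': 191.6139, 'R': [[0.0144, -0.9998, -0.0167], [-0.9864, -0.0115, -0.1642], [0.1639, 0.0188, -0.9863]], 't': [-0.0223, 0.5585, 1.4948]}
wrist {'vfov': 65.4745, 'cx': 318.5079, 'cy': 196.0496, 'T_tool_cam': [[-0.0006, -0.9466, -0.3225, 0.0823], [1.0, -0.0006, -0.0001, -0.001], [-0.0001, -0.3225, 0.9466, -0.1173], [0.0, 0.0, 0.0, 1.0]]}
```

View pics/top0.png

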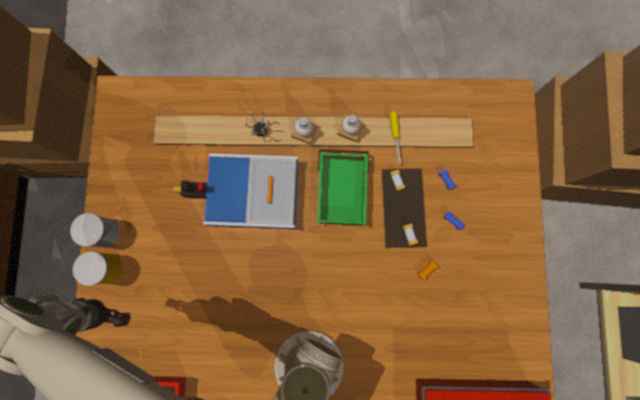

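View pics/side0.png

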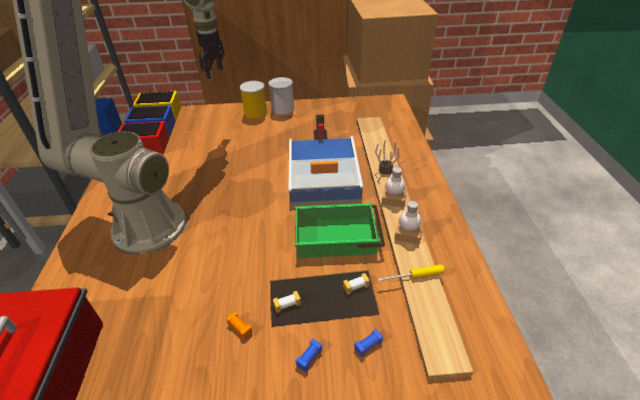

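The pictures show: the mat (top 383–425, 168–247) carries two white/brass fuses, at top (398,180) and (410,234), side (356,284) and (287,301). Look-alikes are blue at top (447,180) and (454,221), and orange at (429,270). The box handle is at top (269,189), the trigger/grip near (195,189), and the caddy at (343,188).

```bash
cat > h.py <<'E'
import numpy as np, cv2
from scipy.spatial.transform import Rotation as Rn
from bench import sensors, camera, ctrl
class Cam:
    def __init__(s,name):
        s.st=sensors.get_state(); c=camera(name); s.im=c['image']; s.hsv=cv2.cvtColor(s.im,cv2.COLOR_RGB2HSV)
        s.f=200/np.tan(np.radians(c['vfov'])/2); s.c=np.array([c['cx'],c['cy']])
        if 'R' in c: s.R=np.array(c['R']).T; s.o=-s.R@np.array(c['t'])
        else:
            T=np.array(c['T_tool_cam']); Rt=Rn.from_euler('xyz',s.st['eef_rot']).as_matrix()
            s.R=Rt@T[:3,:3]; s.o=Rt@T[:3,3]+s.st['tcp_pos']
    def ray(s,p):
        d=s.R@np.r_[(np.asarray(p,float)-s.c)/s.f,1]; return d/np.linalg.norm(d)
    def on(s,p,z):
        d=s.ray(p); return s.o+d*(z-s.o[2])/d[2]
    def proj(s,X):
        v=s.R.T@(np.asarray(X)-s.o); return s.c+s.f*v[:2]/v[2]
    def mask(s,lo,hi,roi=None):
        m=cv2.inRange(s.hsv,np.array(lo),np.array(hi))
        if roi is not None:
            k=np.zeros_like(m); x0,y0,x1,y1=roi; k[y0:y1,x0:x1]=255; m&=k
        return m
    def save(s,n,roi=None,k=1):
        im=s.im if roi is None else s.im[roi[1]:roi[3],roi[0]:roi[2]]
        cv2.imwrite('pics/'+n,cv2.resize(im,None,fx=k,fy=k,interpolation=cv2.INTER_CUBIC)[:,:,::-1])
def blobs(m,amin=20):
    cs=cv2.findContours(m,cv2.RETR_EXTERNAL,cv2.CHAIN_APPROX_NONE)[0]
    out=[]
    for c in cs:
        k=np.zeros_like(m); cv2.drawContours(k,[c],-1,255,-1); a=cv2.countNonZero(k)
        if a>=amin: M=cv2.moments(k,True); out.append((np.array([M['m10'],M['m01']])/M['m00'],a,c))
    return sorted(out,key=lambda b:-b[1])
def tri(a,pa,b,pb):
    da,db=a.ray(pa),b.ray(pb); A=np.c_[da,-db]; t=np.linalg.lstsq(A,b.o-a.o,rcond=None)[0]
    P,Q=a.o+da*t[0],b.o+db*t[1]; return (P+Q)/2,np.linalg.norm(P-Q)
def tdelta(v,rot=None):
    rot=sensors.get_state()['eef_rot'] if rot is None else rot
    return Rn.from_euler('xyz',rot).as_matrix().T@np.asarray(v)
E
python3 - <<'E'
from h import *
np.set_printoptions(precision=4,suppress=True)
T=Cam('top'); S=Cam('side')
def sh(l,bs,cam,z):
    for p,a,c in bs[:6]:
        r=cv2.boxPoints(cv2.minAreaRect(c)); W=np.array([cam.on(q,z)[:2] for q in r]); print(l,p.round(1),a,'rect',W.tolist().__repr__() if 0 else W.round(3).tolist())
# fuses: bright things within mat
ft=blobs(T.mask([0,0,110],[180,255,255],(386,170,424,245)),30); fs=blobs(S.mask([0,0,110],[180,255,255],(274,276,374,316)),40)
sh('fT',ft,T,.016); sh('fS',fs,S,.016)
for a in ft[:2]:
  for b in fs[:2]:
    X,e=tri(T,a[0],S,b[0]); print('tri',X,e)
ot=blobs(T.mask([5,170,120],[18,255,255],(255,165,285,210)),20); os_=blobs(S.mask([5,170,120],[18,255,255],(300,155,350,180)),20)
sh('oT',ot,T,.107); print(tri(T,ot[0][0],S,os_[0][0]))
gt=blobs(T.mask([50,120,40],[80,255,255],(310,145,375,230)),100); sh('caddy',gt,T,.06)
gs=blobs(S.mask([50,120,40],[80,255,255],(285,195,390,265)),100);sh('caddyS',gs,S,.06)
bt=blobs(T.mask([100,120,60],[125,255,255],(195,145,305,235)),100); sh('blueT',bt,T,.057)
rt=blobs(T.mask([0,170,90],[4,255,255],(175,170,215,210))|T.mask([174,170,90],[180,255,255],(175,170,215,210)),5); sh('red',rt,T,.12)
rs=blobs(S.mask([0,170,90],[4,255,255],(305,110,335,145))|S.mask([174,170,90],[180,255,255],(305,110,335,145)),5); sh('redS',rs,S,.12)
if rt and rs: print(tri(T,rt[0][0],S,rs[0][0]))
a=T.im[165:250,380:475];b=T.im[145:235,170:305]
cv2.imwrite('pics/c1.png',np.hstack([cv2.resize(x,(400,400),interpolation=cv2.INTER_CUBIC) for x in (a,b)])[:,:,::-1])
E
```

```text
fT [409.9 234. ] 189 rect [[0.452, -0.304], [0.463, -0.335], [0.397, -0.355], [0.387, -0.323]]
fT [397.  179.5] 179 rect [[0.637, -0.263], [0.648, -0.293], [0.581, -0.315], [0.57, -0.286]]
fT [422.7 179.1] 35 rect [[0.642, -0.374], [0.642, -0.377], [0.567, -0.376], [0.567, -0.372]]
fS [357.8 282.9] 320 rect [[0.577, -0.265], [0.658, -0.269], [0.651, -0.321], [0.572, -0.318]]
fS [286.7 300.7] 307 rect [[0.388, -0.317], [0.455, -0.297], [0.465, -0.338], [0.399, -0.357]]
fS [288.6 277.2] 112 rect [[0.393, -0.246], [0.5, -0.256], [0.499, -0.269], [0.393, -0.259]]
tri [ 0.5131 -0.3277  0.0684] 0.18513794009425966
tri [ 0.4252 -0.3286  0.017 ] 0.0015138413796967952
tri [ 0.6114 -0.2889  0.0149] 0.005392779812652082
tri [ 0.5139 -0.3094  0.0406] 0.1841203461918099
oT [269.7 188.8] 75 rect [[0.517, 0.137], [0.598, 0.135], [0.597, 0.126], [0.516, 0.128]]
(array([0.5596, 0.1343, 0.0861]), np.float64(0.0003122172676066581))
caddy [342.4 188.5] 3281 rect [[0.456, -0.019], [0.691, -0.025], [0.686, -0.186], [0.451, -0.176]]
caddyS [334.7 229.5] 3904 rect [[0.453, -0.019], [0.71, -0.028], [0.68, -0.231], [0.454, -0.223]]
blueT [226.8 189.4] 2453 rect [[0.459, 0.349], [0.672, 0.349], [0.666, 0.213], [0.453, 0.216]]
red [199.9 186.3] 35 rect [[0.57, 0.36], [0.57, 0.347], [0.547, 0.346], [0.547, 0.358]]
redS [320.3 127.7] 47 rect [[0.557, 0.357], [0.575, 0.355], [0.568, 0.268], [0.551, 0.27]]
(array([0.5642, 0.359 , 0.0985]), np.float64(0.002081273014991565))
```

View pics/c1.png

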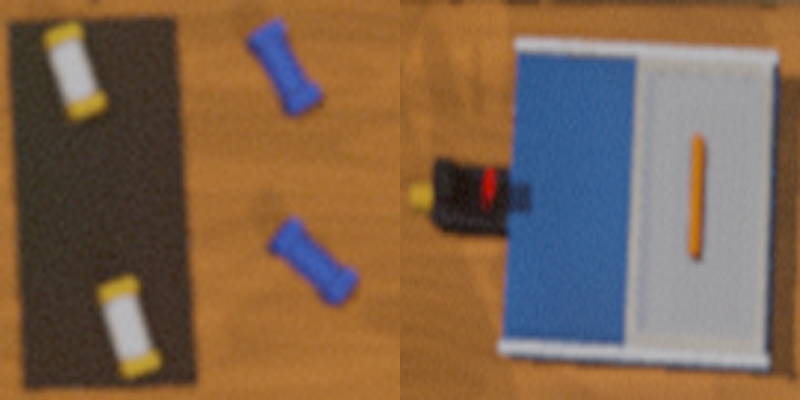

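White/brass fuses at crop (75,70) and (130,327) are the ones; the blue and orange pieces are not. The triangulated heights, 15–17 mm, agree with the text. I'm now moving over the guard handle.

>>> apply_moves:
  moves:
    - {"delta_pos": [-0.035,-0.019,-0.003],"turn": [0,0,0]}
    - {"delta_pos": [-0.07,-0.038,-0.006],"turn": [0,0,0]}
    - {"delta_pos": [-0.105,-0.058,-0.009],"turn": [0,0,0]}
    - {"delta_pos": [-0.14,-0.077,-0.012],"turn": [0,0,0]}
    - {"delta_pos": [-0.175,-0.096,-0.015],"turn": [0,0,0]}
    - {"delta_pos": [-0.21,-0.115,-0.018],"turn": [0,0,0]}
    - {"delta_pos": [-0.242,-0.133,-0.02],"turn": [0,0,0]}
    - {"delta_pos": [-0.242,-0.133,-0.02],"turn": [0,0,0]}
  claw: 0.0854

```text
time: 0.92
tcp_pos: [0.3771, 0.3348, 0.2767]
eef_rot: [-3.141, 0.003, 2.802]
force: [-0.5, 0.7, -0.9]
gripper_width: 1.003
grip_force: 0.0
```

>>> apply_moves:
  moves:
    - {"delta_pos": [-0.035,-0.019,-0.003],"turn": [0,0,-0.06]}
    - {"delta_pos": [-0.07,-0.038,-0.006],"turn": [0,0,-0.12]}
    - {"delta_pos": [-0.105,-0.058,-0.009],"turn": [0,0,-0.18]}
    - {"delta_pos": [-0.14,-0.077,-0.012],"turn": [0,0,-0.24]}
    - {"delta_pos": [-0.175,-0.096,-0.015],"turn": [0,0,-0.31]}
    - {"delta_pos": [-0.21,-0.115,-0.018],"turn": [0,0,-0.31]}
    - {"delta_pos": [-0.242,-0.133,-0.02],"turn": [0,0,-0.31]}
    - {"delta_pos": [-0.242,-0.133,-0.02],"turn": [0,0,-0.31]}

```text
time: 1.58
tcp_pos: [0.5625, 0.1295, 0.2957]
eef_rot: [-3.14, 0.002, 3.113]
force: [0.3, 0.6, -0.4]
gripper_width: 1.0
grip_force: 0.0
```

```bash
python3 - <<'E'
from h import *
W=Cam('wrist'); W.save('w1.png'); print(W.st['tcp_pos'],W.st['eef_rot'])
for p,a,c in blobs(W.mask([5,170,100],[20,255,255]),200)[:3]: print(p,a,cv2.boxPoints(cv2.minAreaRect(c)).round().tolist())
E
```

```text
[0.56253421 0.12947948 0.29566054] [-3.14005196e+00  2.16127831e-03  3.11273912e+00]
[392.26928991 112.34461728] 78046 [[-0.0, 0.0], [639.0, 0.0], [639.0, 382.0], [0.0, 382.0]]
[ 38.09549072 246.67285588] 3393 [[-2.0, 210.0], [82.0, 208.0], [84.0, 270.0], [0.0, 272.0]]
[ 23.86160397 361.63378282] 2818 [[-0.0, 334.0], [66.0, 334.0], [66.0, 394.0], [0.0, 394.0]]
```

View pics/w1.png

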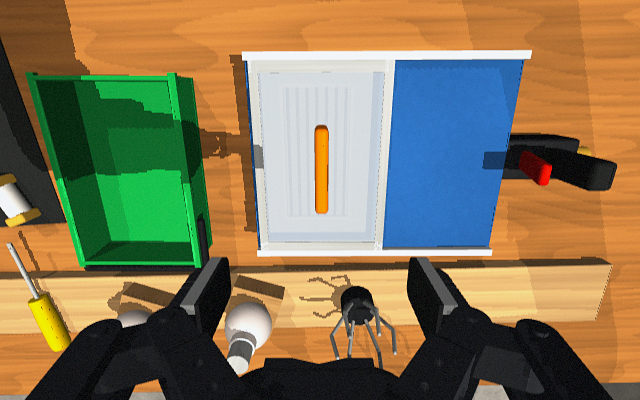

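The wrist view shows the handle at (321,169), the near rail from (243,55) to (531,52), the far rail from (260,253) to (492,251), and the red trigger at (535,167). The caddy is at (125,170).

```bash
cat >> h.py <<'E'
def edgefit(c,z,m,axis):
    pass
def handle(cam,roi):
    b=blobs(cam.mask([5,215,120],[18,255,255],roi),100)[0]; return b
E
python3 - <<'E'
from h import *
np.set_printoptions(precision=4,suppress=True)
W=Cam('wrist'); b=handle(W,(285,100,360,235)); r=cv2.boxPoints(cv2.minAreaRect(b[2])); print(b[0],b[1],r.tolist())
T=Cam('top'); S=Cam('side')
print('handle z.107',W.on(b[0],.107),[W.on(q,.107) for q in r])
bt=blobs(T.mask([5,170,120],[18,255,255],(255,165,285,210)),20)[0]; bs=blobs(S.mask([5,170,120],[18,255,255],(300,150,350,180)),20)
print('tri WT',tri(W,b[0],T,bt[0]))
# rails: white mask, fit min-area rects of each
m=W.mask([0,0,215],[180,30,255],(225,40,545,265))
for n,roi in (('near',(250,45,525,66)),('far',(265,243,488,262))):
    mm=np.zeros_like(m); x0,y0,x1,y1=roi; mm[y0:y1,x0:x1]=m[y0:y1,x0:x1]
    ys,xs=np.nonzero(mm); l=cv2.fitLine(np.c_[xs,ys].astype(np.float32),cv2.DIST_HUBER,0,.01,.01).ravel(); 
    P=[W.on((u,l[3]+(u-l[2])*l[1]/l[0]),.065) for u in (260,480)]; d=P[1]-P[0]; print(n,P,'boxyaw',np.arctan2(d[1],d[0])-np.pi/2)
# blue housing edge
bl=blobs(W.mask([100,140,80],[125,255,255],(385,50,525,255)),500)[0]; q=cv2.approxPolyDP(bl[2],8,True).reshape(-1,2); print('blue',[(p.tolist(),W.on(p,.057)) for p in q])
rd=cv2.inRange(W.hsv,np.array([0,180,90]),np.array([4,255,255]))|cv2.inRange(W.hsv,np.array([175,180,90]),np.array([180,255,255])); rd[:,:500]=0; rd[230:]=0
rb=blobs(rd,50); 
for k in rb[:2]: print('red',k[0],k[1],cv2.boxPoints(cv2.minAreaRect(k[2])).round().tolist(),W.on(k[2][k[2][:,0,0].argmax(),0],.12))
g=blobs(W.mask([50,120,30],[80,255,255],(20,60,215,275)),500)[0]; q=cv2.approxPolyDP(cv2.convexHull(g[2]),8,True).reshape(-1,2); print('caddy',[(p.tolist(),W.on(p,.06)) for p in q])
E
```

```text
[319.0074 172.4227] 1086 [[313.0, 130.0], [325.0, 130.0], [325.0, 214.0], [313.0, 214.0]]
handle z.107 [0.5566 0.1309 0.107 ] [array([0.5142, 0.1263, 0.107 ]), array([0.5145, 0.1379, 0.107 ]), array([0.6022, 0.136 , 0.107 ]), array([0.6018, 0.1233, 0.107 ])]
tri WT (array([0.5481, 0.1299, 0.1329]), np.float64(0.004320053657514841))
near [array([0.4468, 0.0733, 0.065 ]), array([0.4508, 0.2991, 0.065 ])] boxyaw -0.01764696179794667
far [array([0.6658, 0.0538, 0.065 ]), array([0.6807, 0.3309, 0.065 ])] boxyaw -0.05373099474857623
blue [([393, 63], array([0.4529, 0.212 , 0.057 ])), ([385, 248], array([0.6716, 0.2124, 0.057 ])), ([485, 248], array([0.6752, 0.3405, 0.057 ])), ([520, 63], array([0.4567, 0.3458, 0.057 ]))]
red [541.2199 176.1743] 241 [[535.0, 164.0], [548.0, 164.0], [548.0, 187.0], [535.0, 187.0]] [0.5591 0.3528 0.12  ]
caddy [([190, 81], array([ 0.4647, -0.0038,  0.06  ])), ([210, 243], array([ 0.6567, -0.0096,  0.06  ])), ([200, 267], array([ 0.6909, -0.0274,  0.06  ])), ([78, 268], array([ 0.688 , -0.1863,  0.06  ])), ([24, 75], array([ 0.4538, -0.1785,  0.06  ]))]
```

>>> apply_moves:
  moves:
    - {"delta_pos": [0.002,0.001,0.03],"turn": [0,0,0]}
    - {"delta_pos": [0.004,0.001,0.065],"turn": [0,0,0]}
    - {"delta_pos": [0.0045,0.0015,0.1],"turn": [0,0,0]}
    - {"delta_pos": [0.0045,0.0015,0.13],"turn": [0,0,0]}
    - {"delta_pos": [0.0045,0.0015,0.155],"turn": [0,0,0]}
    - {"delta_pos": [0.0045,0.0015,0.175],"turn": [0,0,0]}
    - {"delta_pos": [0.0045,0.0015,0.19],"turn": [0,0,0]}
    - {"delta_pos": [0.0045,0.0015,0.19],"turn": [0,0,0]}
  claw: 0.05
  force: 30

```text
time: 2.45
tcp_pos: [0.5503, 0.137, 0.1031]
eef_rot: [-3.141, -0.006, 3.121]
force: [0.3, -0.0, 0.1]
gripper_width: 0.586
grip_force: 0.0
```

>>> apply_moves:
  moves:
    - {"delta_pos": [0,0,0],"turn": [0,0,0]}
    - {"delta_pos": [0,0,0],"turn": [0,0,0]}
    - {"delta_pos": [0,0,0],"turn": [0,0,0]}
    - {"delta_pos": [0,0,0],"turn": [0,0,0]}
    - {"delta_pos": [0,0,0],"turn": [0,0,0]}
    - {"delta_pos": [0,0,0],"turn": [0,0,0]}
  claw: 0.008

```text
time: 2.95
tcp_pos: [0.5546, 0.136, 0.1081]
eef_rot: [3.141, 0.002, 3.119]
force: [-2.0, 1.3, 6.6]
gripper_width: 0.154
grip_force: 32.0
```

>>> apply_moves:
  moves:
    - {"delta_pos": [0,0.01,0],"turn": [0,0,0]}
    - {"delta_pos": [0,0.03,0],"turn": [0,0,0]}
    - {"delta_pos": [0,0.055,0],"turn": [0,0,0]}
    - {"delta_pos": [0,0.08,0],"turn": [0,0,0]}
    - {"delta_pos": [0,0.105,0],"turn": [0,0,0]}
    - {"delta_pos": [0,0.122,0],"turn": [0,0,0]}
    - {"delta_pos": [0,0.134,0],"turn": [0,0,0]}
    - {"delta_pos": [0,0.134,0],"turn": [0,0,0]}

```text
time: 3.62
tcp_pos: [0.5578, 0.2671, 0.1081]
eef_rot: [-3.133, 0.003, 3.118]
force: [-2.5, -13.9, 11.1]
gripper_width: 0.159
grip_force: 33.2
```

>>> apply_moves:
  moves:
    - {"delta_pos": [0,0,0],"turn": [0,0,0]}
    - {"delta_pos": [0,0,0],"turn": [0,0,0]}
    - {"delta_pos": [0,0,0],"turn": [0,0,0]}
    - {"delta_pos": [0,0,0],"turn": [0,0,0]}
  claw: 0.04

```text
time: 3.95
tcp_pos: [0.5572, 0.2697, 0.1065]
eef_rot: [3.141, 0.0, 3.119]
force: [0.0, 0.3, -0.0]
gripper_width: 0.465
grip_force: 0.0
```

```bash
python3 - <<'E'
from h import *
for i in range(3):
    W=Cam('wrist'); print(W.st['time'],W.st['tcp_pos'],W.st['eef_rot'],W.st['force'])
W.save('w2.png')
E
```

```text
3.95 [0.55716683 0.26966333 0.10645631] [3.14097072e+00 3.69948073e-04 3.11876003e+00] [ 0.02266971  0.26563907 -0.02600647]
4.0 [0.55712754 0.2696141  0.10636984] [3.14116035e+00 2.36751837e-04 3.11873394e+00] [-0.42462416  0.09786649 -0.50449876]
4.05 [0.55706459 0.26961435 0.1063071 ] [3.14125315e+00 1.25250474e-04 3.11881942e+00] [ 0.0293461  -0.09445471 -0.47852972]
```

View pics/w2.png

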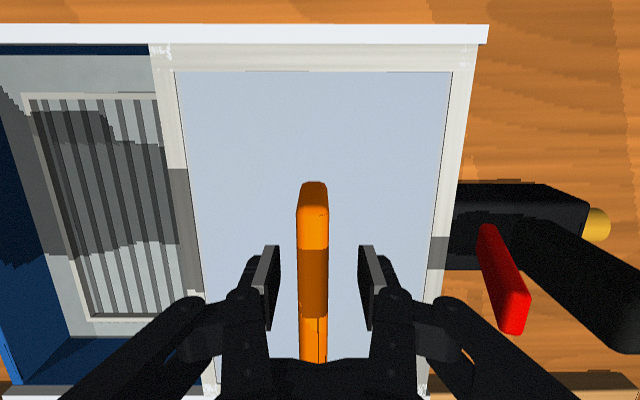

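Wrist view: the guard is wide open (handle at (313,260)), and the empty bay with its kerb is on the left, around (100,200). Next, over to the first fuse.

>>> apply_moves:
  moves:
    - {"delta_pos": [0,0,-0.02],"turn": [0,0,0]}
    - {"delta_pos": [0,0,-0.055],"turn": [0,0,0]}
    - {"delta_pos": [0,-0.01,-0.09],"turn": [0,0,0]}
    - {"delta_pos": [0,-0.04,-0.11],"turn": [0,0,0]}
    - {"delta_pos": [0.01,-0.075,-0.12],"turn": [0,0,0]}
    - {"delta_pos": [0.02,-0.11,-0.13],"turn": [0,0,0]}
    - {"delta_pos": [0.03,-0.15,-0.14],"turn": [0,0,0]}
    - {"delta_pos": [0.04,-0.19,-0.144],"turn": [0,0,0]}
  claw: 0.06

```text
time: 4.77
tcp_pos: [0.5127, 0.0799, 0.2517]
eef_rot: [3.141, 0.003, 3.12]
force: [0.8, -0.7, 0.7]
gripper_width: 0.703
grip_force: 0.0
```

>>> apply_moves:
  moves:
    - {"delta_pos": [0.007,-0.039,0],"turn": [0,0,-0.05]}
    - {"delta_pos": [0.014,-0.078,0],"turn": [0,0,-0.1]}
    - {"delta_pos": [0.021,-0.117,0],"turn": [0,0,-0.15]}
    - {"delta_pos": [0.028,-0.156,0],"turn": [0,0,-0.2]}
    - {"delta_pos": [0.035,-0.195,0],"turn": [0,0,-0.25]}
    - {"delta_pos": [0.042,-0.234,0],"turn": [0,0,-0.3]}
    - {"delta_pos": [0.049,-0.273,0],"turn": [0,0,-0.32]}
    - {"delta_pos": [0.056,-0.312,0],"turn": [0,0,-0.32]}

```text
time: 5.43
tcp_pos: [0.449, -0.2314, 0.2505]
eef_rot: [-3.141, 0.001, -2.843]
force: [2.0, -0.3, 0.3]
gripper_width: 0.704
grip_force: 0.0
```

```bash
cat >> h.py <<'E'
np.set_printoptions(precision=4,suppress=True)
def go(pos,yaw=None):
    s=sensors.get_state(); print('tcp',s['tcp_pos'],s['eef_rot'],'t',s['time'])
    d=tdelta(np.asarray(pos)-s['tcp_pos'],s['eef_rot']); print('tool delta',d, 'turn z', None if yaw is None else -((yaw-s['eef_rot'][2]+np.pi)%(2*np.pi)-np.pi))
E
python3 -c "
from h import *
go([.425,-.329,.25],3.44)"
```

```text
tcp [ 0.449  -0.2314  0.2505] [-3.1412  0.0007 -2.8435] t 5.4333
tool delta [ 0.0516 -0.0862  0.0005] turn z -0.0002951002166096117
```

>>> apply_moves:
  moves:
    - {"delta_pos": [0.018,-0.03,0],"turn": [0,0,0]}
    - {"delta_pos": [0.036,-0.06,0],"turn": [0,0,0]}
    - {"delta_pos": [0.052,-0.086,0],"turn": [0,0,0]}
    - {"delta_pos": [0.052,-0.086,0],"turn": [0,0,0]}
    - {"delta_pos": [0.052,-0.086,0],"turn": [0,0,0]}

```text
time: 5.85
tcp_pos: [0.4246, -0.3285, 0.2498]
eef_rot: [3.141, 0.0, -2.848]
force: [0.7, -0.0, 0.4]
gripper_width: 0.7
grip_force: 0.0
```

```bash
cat >> h.py <<'E'
def fuse(W,z,roi=(0,0,640,400),amin=800):
    # white barrel + brass caps: not dark, not wood; returns world centre & axis yaw per fuse
    m=W.mask([0,0,130],[180,70,255],roi); out=[]
    for p,a,c in blobs(m,amin):
        # barrel rect
        r=cv2.minAreaRect(c); q=cv2.boxPoints(r); out.append((p,a,r))
    return out
E
python3 - <<'E'
from h import *
W=Cam('wrist'); W.save('w3.png'); print(W.st['tcp_pos'],W.st['eef_rot'])
for f in fuse(W,.016): print(f)
for b in blobs(W.mask([20,120,100],[34,255,255]),300)[:6]: print('brass',b[0],b[1])
E
```

```text
[ 0.4246 -0.3285  0.2498] [ 3.1409  0.0001 -2.8477]
(array([606.2793, 339.9879]), 2807, ((609.965087890625, 337.2380065917969), (28.0828857421875, 118.63967895507812), 37.405357360839844))
brass [289.9698  47.4148] 827
brass [304.6538 285.7637] 364
brass [316.1111 144.1016] 315
```

View pics/w3.png

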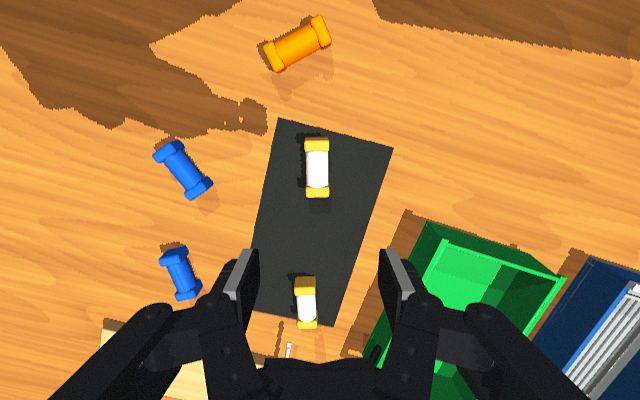

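The view shows the near fuse at (317,167), the far fuse at (306,302), the blue look-alikes at (182,170) and (180,272), and the orange one at (297,43).

```bash
cat >> h.py <<'E'
def bright(W,roi,amin=300):
    b=blobs(W.mask([0,0,100],[180,255,255],roi),amin)[0]; return b[0],b[1],cv2.minAreaRect(b[2])
def axis(W,rect,z):
    q=cv2.boxPoints(rect); e=[q[1]-q[0],q[2]-q[1]]; e=max(e,key=np.linalg.norm); c=np.array(rect[0])
    d=W.on(c+e/2,z)-W.on(c-e/2,z); L=np.linalg.norm(d); a=np.arctan2(d[1],d[0]); return (a+np.pi/2)%np.pi-np.pi/2,L
E
python3 - <<'E'
from h import *
W=Cam('wrist');T=Cam('top')
for roi,rt in (((295,132,340,205),(400,216,422,245)),((290,272,322,334),(387,165,408,192))):
    p,a,r=bright(W,roi); t=bright(T,rt,30); print(p,a,r,'at z.022',W.on(p,.022),'axis',axis(W,r,.02),'tri',tri(W,p,T,t[0]))
E
```

```text
[315.6014 166.2824] 1395 ((315.4427490234375, 166.07955932617188), (60.28253173828125, 24.21103286743164), 88.87670135498047) at z.022 [ 0.425  -0.3318  0.022 ] axis (np.float64(0.311114544389125), np.float64(0.07046934522282049)) tri (array([ 0.4145, -0.3322,  0.0561]), np.float64(0.006189650605002492))
[304.4569 306.9766] 1324 ((305.5, 304.5), (57.0, 31.0), 90.0) at z.022 [ 0.6133 -0.2907  0.022 ] axis (np.float64(0.28164017719488466), np.float64(0.09156361770260067)) tri (array([ 0.6232, -0.2893,  0.01  ]), np.float64(0.001881530635642161))
```

>>> apply_moves:
  moves:
    - {"delta_pos": [0,-0.0015,0.035],"turn": [0,0,0]}
    - {"delta_pos": [0,-0.0015,0.075],"turn": [0,0,0]}
    - {"delta_pos": [0,-0.0015,0.112],"turn": [0,0,0]}
    - {"delta_pos": [0,-0.0015,0.145],"turn": [0,0,0]}
    - {"delta_pos": [0,-0.0015,0.175],"turn": [0,0,0]}
    - {"delta_pos": [0,-0.0015,0.2],"turn": [0,0,0]}
    - {"delta_pos": [0,-0.0015,0.219],"turn": [0,0,0]}
    - {"delta_pos": [0,-0.0015,0.219],"turn": [0,0,0]}
  claw: 0.06

```text
time: 6.67
tcp_pos: [0.4239, -0.3246, 0.0276]
eef_rot: [3.135, -0.003, -2.842]
force: [-1.2, 1.0, -0.5]
gripper_width: 0.701
grip_force: 0.0
```

>>> apply_moves:
  moves:
    - {"delta_pos": [0,0,0],"turn": [0,0,0]}
    - {"delta_pos": [0,0,0],"turn": [0,0,0]}
    - {"delta_pos": [0,0,0],"turn": [0,0,0]}
    - {"delta_pos": [0,0,0],"turn": [0,0,0]}
    - {"delta_pos": [0,0,0],"turn": [0,0,0]}
    - {"delta_pos": [0,0,0],"turn": [0,0,0]}
  claw: 0.015
  force: 40

```text
time: 7.17
tcp_pos: [0.427, -0.3293, 0.0333]
eef_rot: [-3.139, 0.003, -2.844]
force: [-0.6, 1.3, 6.3]
gripper_width: 0.288
grip_force: 39.8
```

>>> apply_moves:
  moves:
    - {"delta_pos": [0,0,-0.01],"turn": [0,0,0]}
    - {"delta_pos": [0,0,-0.03],"turn": [0,0,0]}
    - {"delta_pos": [0,0,-0.06],"turn": [0,0,0]}
    - {"delta_pos": [0,0,-0.095],"turn": [0,0,0]}
    - {"delta_pos": [0,0,-0.13],"turn": [0,0,0]}
    - {"delta_pos": [0,0,-0.15],"turn": [0,0,0]}
    - {"delta_pos": [0,0,-0.16],"turn": [0,0,0]}
    - {"delta_pos": [0,0,-0.16],"turn": [0,0,0]}

```text
time: 7.83
tcp_pos: [0.4266, -0.3297, 0.1944]
eef_rot: [-3.137, 0.002, -2.845]
force: [-0.2, -0.4, -2.5]
gripper_width: 0.283
grip_force: 39.6
```

```bash
python3 -c "
from h import *
go([.515,.128,.2],3.12)"
```

```text
tcp [ 0.4266 -0.3297  0.1944] [-3.1367  0.0024 -2.8446] t 7.8333
tool delta [-0.2185  0.4118 -0.0071] turn z 0.3186020782036447
```

>>> apply_moves:
  moves:
    - {"delta_pos": [-0.01,0.018,0],"turn": [0,0,0.03]}
    - {"delta_pos": [-0.026,0.05,0],"turn": [0,0,0.07]}
    - {"delta_pos": [-0.043,0.082,0],"turn": [0,0,0.11]}
    - {"delta_pos": [-0.06,0.114,0],"turn": [0,0,0.15]}
    - {"delta_pos": [-0.077,0.146,0],"turn": [0,0,0.19]}
    - {"delta_pos": [-0.094,0.178,0],"turn": [0,0,0.23]}
    - {"delta_pos": [-0.111,0.21,0],"turn": [0,0,0.27]}
    - {"delta_pos": [-0.128,0.242,0],"turn": [0,0,0.319]}

```text
time: 8.5
tcp_pos: [0.4759, -0.0577, 0.1893]
eef_rot: [3.141, -0.003, 3.117]
force: [0.2, 0.5, -2.1]
gripper_width: 0.287
grip_force: 39.7
```

```bash
python3 -c "
from h import *
go([.515,.128,.2],3.12)"
```

```text
tcp [ 0.4759 -0.0577  0.1893] [ 3.1407 -0.0032  3.1173] t 8.5
tool delta [-0.0346  0.1866 -0.0106] turn z -0.0026725472158330987
```

>>> apply_moves:
  moves:
    - {"delta_pos": [-0.006,0.035,0],"turn": [0,0,0]}
    - {"delta_pos": [-0.012,0.07,0],"turn": [0,0,0]}
    - {"delta_pos": [-0.018,0.105,0],"turn": [0,0,0]}
    - {"delta_pos": [-0.024,0.14,0],"turn": [0,0,0]}
    - {"delta_pos": [-0.03,0.17,0],"turn": [0,0,0]}
    - {"delta_pos": [-0.033,0.189,0],"turn": [0,0,0]}
    - {"delta_pos": [-0.033,0.189,0],"turn": [0,0,0]}
    - {"delta_pos": [-0.033,0.189,0],"turn": [0,0,0]}

```text
time: 9.17
tcp_pos: [0.513, 0.1294, 0.1892]
eef_rot: [-3.141, -0.004, 3.122]
force: [-0.9, 0.0, -1.3]
gripper_width: 0.289
grip_force: 39.7
```

```bash
python3 - <<'E'
from h import *
go([.515,.128,.046],3.12)
W=Cam('wrist'); W.save('w4.png')
for X in ([.515,.128,.012],[.558,.128,.012],[.558,.06,.057]): print(W.proj(X))
E
```

```text
tcp [0.513  0.1294 0.1892] [-3.1409 -0.0036  3.1222] t 9.1667
tool delta [-0.0025 -0.0012  0.1432] turn z 0.0022410949855746765
[318.5451 181.5479]
[319.3784 221.7764]
[243.352  243.1795]
```

View pics/w4.png

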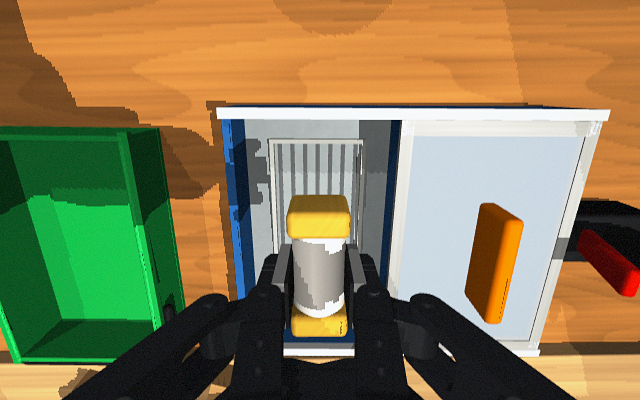

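The fuse is held centrally at (318,265). The bay's kerb runs from (269,141) to (363,141) in front of it.

```bash
python3 - <<'E'
from h import *
W=Cam('wrist')
for p in ((269,140),(363,140)): print(W.on(p,.018))
for p in ((228,113),(404,115)): print('wall',W.on(p,.057))
E
```

```text
[0.4726 0.0822 0.018 ]
[0.4745 0.1691 0.018 ]
wall [0.4454 0.0581 0.057 ]
wall [0.4499 0.1952 0.057 ]
```

>>> apply_moves:
  moves:
    - {"delta_pos": [-0.003,-0.002,0.03],"turn": [0,0,0]}
    - {"delta_pos": [-0.003,-0.002,0.06],"turn": [0,0,0]}
    - {"delta_pos": [-0.003,-0.002,0.09],"turn": [0,0,0]}
    - {"delta_pos": [-0.003,-0.002,0.115],"turn": [0,0,0]}
    - {"delta_pos": [-0.003,-0.002,0.13],"turn": [0,0,0]}
    - {"delta_pos": [-0.003,-0.002,0.138],"turn": [0,0,0]}
    - {"delta_pos": [-0.003,-0.002,0.143],"turn": [0,0,0]}
    - {"delta_pos": [-0.003,-0.002,0.143],"turn": [0,0,0]}

```text
time: 9.93
tcp_pos: [0.5168, 0.1257, 0.0476]
eef_rot: [-3.141, -0.001, 3.118]
force: [0.4, -0.5, -0.4]
gripper_width: 0.286
grip_force: 39.8
```

>>> apply_moves:
  moves:
    - {"delta_pos": [0,0,0],"turn": [0,0,0]}
    - {"delta_pos": [0,0,0],"turn": [0,0,0]}
    - {"delta_pos": [0,0,0],"turn": [0,0,0]}
    - {"delta_pos": [0,0,0],"turn": [0,0,0]}
  claw: 0.045

```text
time: 10.27
tcp_pos: [0.5182, 0.1266, 0.0494]
eef_rot: [3.141, 0.002, 3.12]
force: [0.3, -0.3, -0.2]
gripper_width: 0.527
grip_force: 0.0
```

>>> apply_moves:
  moves:
    - {"delta_pos": [0,0,-0.015],"turn": [0,0,0]}
    - {"delta_pos": [0,0,-0.045],"turn": [0,0,0]}
    - {"delta_pos": [0,0,-0.08],"turn": [0,0,0]}
    - {"delta_pos": [0,0,-0.12],"turn": [0,0,0]}
    - {"delta_pos": [0,0,-0.16],"turn": [0,0,0]}
    - {"delta_pos": [0,0,-0.2],"turn": [0,0,0]}
    - {"delta_pos": [0,0,-0.2],"turn": [0,0,0]}
    - {"delta_pos": [0,0,-0.2],"turn": [0,0,0]}

```text
time: 10.93
tcp_pos: [0.5191, 0.1268, 0.2521]
eef_rot: [3.141, 0.008, 3.12]
force: [-0.4, 0.2, -1.0]
gripper_width: 0.528
grip_force: 0.0
```

```bash
python3 - <<'E'
from h import *
go([.613,-.29,.25],3.435)
W=Cam('wrist'); W.save('w5.png')
T=Cam('top');S=Cam('side')
t=bright(T,(387,165,408,192),30); s=bright(S,(335,265,375,300),30); print(t,s,tri(T,t[0],S,s[0]))
E
```

```text
tcp [0.5191 0.1268 0.2521] [3.1407 0.0077 3.1201] t 10.9333
tool delta [-0.1028 -0.4147  0.0025] turn z -0.3149181758438666
(array([396.9576, 175.4346]), 283, ((397.0, 177.5), (25.0, 20.0), 90.0)) (array([356.8493, 276.2521]), 710, ((354.5, 280.0), (30.0, 39.0), 90.0)) (array([ 0.6144, -0.2852,  0.0402]), np.float64(0.006646398387191916))
```

View pics/w5.png

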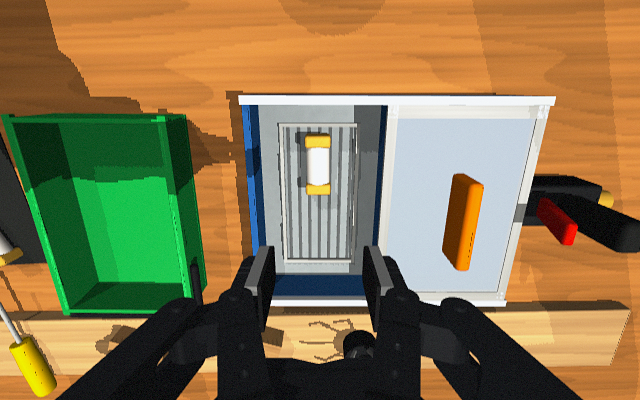

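The first fuse lies within the kerb at (318,165). Now for the second one.

>>> apply_moves:
  moves:
    - {"delta_pos": [-0.004,-0.02,0],"turn": [0,0,-0.04]}
    - {"delta_pos": [-0.013,-0.057,0],"turn": [0,0,-0.08]}
    - {"delta_pos": [-0.023,-0.095,0],"turn": [0,0,-0.12]}
    - {"delta_pos": [-0.033,-0.133,0],"turn": [0,0,-0.16]}
    - {"delta_pos": [-0.043,-0.171,0],"turn": [0,0,-0.2]}
    - {"delta_pos": [-0.053,-0.209,0],"turn": [0,0,-0.24]}
    - {"delta_pos": [-0.063,-0.247,0],"turn": [0,0,-0.28]}
    - {"delta_pos": [-0.072,-0.285,0],"turn": [0,0,-0.315]}
  claw: 0.06

```text
time: 11.75
tcp_pos: [0.5823, -0.1616, 0.2461]
eef_rot: [3.139, -0.003, -2.846]
force: [0.9, 0.6, 0.5]
gripper_width: 0.704
grip_force: 0.0
```

>>> apply_moves:
  moves:
    - {"delta_pos": [0.003,-0.035,0],"turn": [0,0,0]}
    - {"delta_pos": [0.006,-0.07,0],"turn": [0,0,0]}
    - {"delta_pos": [0.009,-0.1,0],"turn": [0,0,0]}
    - {"delta_pos": [0.011,-0.122,0],"turn": [0,0,0]}
    - {"delta_pos": [0.011,-0.133,0],"turn": [0,0,0]}
    - {"delta_pos": [0.011,-0.133,0],"turn": [0,0,0]}
    - {"delta_pos": [0.011,-0.133,0],"turn": [0,0,0]}

```text
time: 12.33
tcp_pos: [0.6101, -0.2905, 0.2459]
eef_rot: [3.138, -0.002, -2.849]
force: [0.4, 0.4, -0.4]
gripper_width: 0.702
grip_force: 0.0
```

```bash
python3 - <<'E'
from h import *
W=Cam('wrist'); W.save('w6.png',(220,60,420,260),2.5); p0=W.proj([.613,-.29,.022]); print(p0)
x,y=p0.astype(int); 
p,a,r=bright(W,(x-28,y-45,x+28,y+45)); X=W.on(p,.022); print(p,a,r,X,axis(W,r,.02)); go([X[0],X[1],.031],np.pi+axis(W,r,.02)[0])
E
```

```text
[318.7313 171.0746]
[316.5293 182.5934] 2388 ((317.4999694824219, 175.49996948242188), (54.99999237060547, 78.99998474121094), -0.0) [ 0.6267 -0.2885  0.022 ] (np.float64(0.2904374437269208), np.float64(0.0931403598504507))
tcp [ 0.6102 -0.2897  0.2465] [ 3.1387 -0.0019 -2.8484] t 12.3833
tool delta [-0.0165 -0.0043  0.2155] turn z 0.0027969924016773007
```

View pics/w6.png

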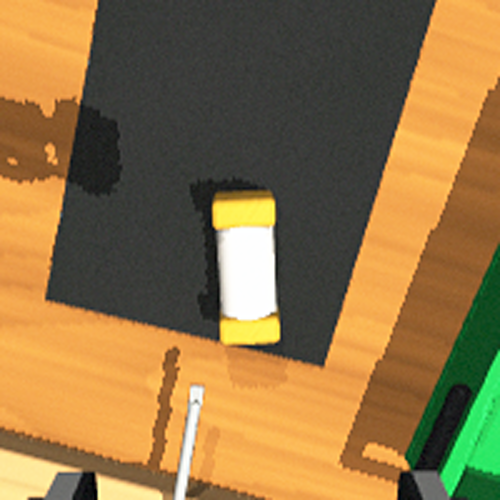

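The fuse is at crop (247,268), directly below the TCP (full picture (318.6,167)). The screwdriver tip at crop (195,385) is clear of the fingers.

>>> apply_moves:
  moves:
    - {"delta_pos": [0,0,0.035],"turn": [0,0,0]}
    - {"delta_pos": [0,0,0.075],"turn": [0,0,0]}
    - {"delta_pos": [0,0,0.112],"turn": [0,0,0]}
    - {"delta_pos": [0,0,0.145],"turn": [0,0,0]}
    - {"delta_pos": [0,0,0.172],"turn": [0,0,0]}
    - {"delta_pos": [0,0,0.197],"turn": [0,0,0]}
    - {"delta_pos": [0,0,0.213],"turn": [0,0,0]}
    - {"delta_pos": [0,0,0.213],"turn": [0,0,0]}
  claw: 0.06

```text
time: 13.05
tcp_pos: [0.6078, -0.2868, 0.0306]
eef_rot: [3.135, -0.005, -2.847]
force: [-0.7, 1.3, 0.3]
gripper_width: 0.699
grip_force: 0.0
```

>>> apply_moves:
  moves:
    - {"delta_pos": [0,0,0],"turn": [0,0,0]}
    - {"delta_pos": [0,0,0],"turn": [0,0,0]}
    - {"delta_pos": [0,0,0],"turn": [0,0,0]}
    - {"delta_pos": [0,0,0],"turn": [0,0,0]}
    - {"delta_pos": [0,0,0],"turn": [0,0,0]}
    - {"delta_pos": [0,0,0],"turn": [0,0,0]}
  claw: 0.015
  force: 40

```text
time: 13.55
tcp_pos: [0.6122, -0.2908, 0.0376]
eef_rot: [-3.139, 0.003, -2.848]
force: [0.0, 1.6, 6.8]
gripper_width: 0.282
grip_force: 39.7
```

>>> apply_moves:
  moves:
    - {"delta_pos": [0,0,-0.01],"turn": [0,0,0]}
    - {"delta_pos": [0,0,-0.03],"turn": [0,0,0]}
    - {"delta_pos": [0,0,-0.06],"turn": [0,0,0]}
    - {"delta_pos": [0,0,-0.095],"turn": [0,0,0]}
    - {"delta_pos": [0,0,-0.13],"turn": [0,0,0]}
    - {"delta_pos": [0,0,-0.15],"turn": [0,0,0]}
    - {"delta_pos": [0,0,-0.16],"turn": [0,0,0]}
    - {"delta_pos": [0,0,-0.16],"turn": [0,0,0]}

```text
time: 14.22
tcp_pos: [0.612, -0.2914, 0.1988]
eef_rot: [-3.137, 0.004, -2.849]
force: [0.1, -0.8, -1.8]
gripper_width: 0.284
grip_force: 39.2
```

```bash
python3 -c "
from h import *
go([.604,.125,.19],3.12)"
```

```text
tcp [ 0.612  -0.2914  0.1988] [-3.1374  0.0036 -2.8486] t 14.2167
tool delta [-0.1126  0.401   0.0075] turn z 0.3146325659869671
```

>>> apply_moves:
  moves:
    - {"delta_pos": [-0.005,0.018,0],"turn": [0,0,0.03]}
    - {"delta_pos": [-0.014,0.05,0],"turn": [0,0,0.07]}
    - {"delta_pos": [-0.024,0.085,0],"turn": [0,0,0.11]}
    - {"delta_pos": [-0.034,0.12,0],"turn": [0,0,0.15]}
    - {"delta_pos": [-0.044,0.155,0],"turn": [0,0,0.19]}
    - {"delta_pos": [-0.054,0.19,0],"turn": [0,0,0.23]}
    - {"delta_pos": [-0.064,0.225,0],"turn": [0,0,0.27]}
    - {"delta_pos": [-0.073,0.26,0],"turn": [0,0,0.315]}

```text
time: 14.88
tcp_pos: [0.6041, -0.0187, 0.1927]
eef_rot: [3.141, -0.004, 3.117]
force: [1.1, 0.8, -1.5]
gripper_width: 0.283
grip_force: 39.3
```

>>> apply_moves:
  moves:
    - {"delta_pos": [0.001,0.035,0],"turn": [0,0,0]}
    - {"delta_pos": [0.002,0.07,0],"turn": [0,0,0]}
    - {"delta_pos": [0.003,0.1,0],"turn": [0,0,0]}
    - {"delta_pos": [0.004,0.125,0],"turn": [0,0,0]}
    - {"delta_pos": [0.005,0.143,0],"turn": [0,0,0]}
    - {"delta_pos": [0.006,0.146,0],"turn": [0,0,0]}
    - {"delta_pos": [0.006,0.146,0],"turn": [0,0,0]}
    - {"delta_pos": [0.006,0.146,0],"turn": [0,0,0]}

```text
time: 15.55
tcp_pos: [0.602, 0.1251, 0.1937]
eef_rot: [-3.141, -0.003, 3.12]
force: [-0.2, 0.5, -1.8]
gripper_width: 0.28
grip_force: 39.3
```

```bash
python3 -c "
from h import *
go([.604,.125,.05],3.12)
W=Cam('wrist'); W.save('w7.png')"
```

```text
tcp [0.602  0.1251 0.1937] [-3.1409 -0.0025  3.1199] t 15.55
tool delta [-0.0023  0.      0.1437] turn z -7.162349785305722e-05
```

View pics/w7.png

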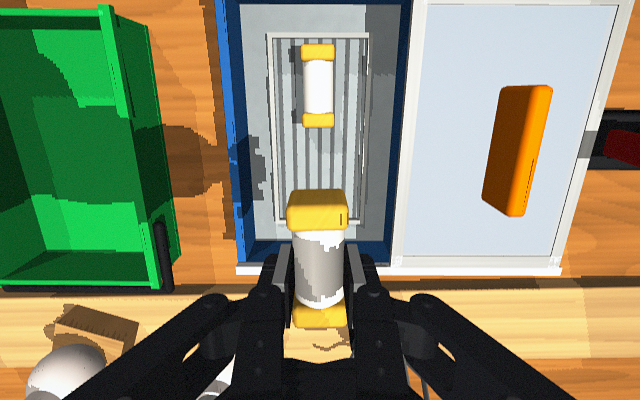

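First fuse still in place at (318,86); the second is held at (318,260). Lowering it now.

>>> apply_moves:
  moves:
    - {"delta_pos": [-0.002,0,0.03],"turn": [0,0,0]}
    - {"delta_pos": [-0.002,0,0.06],"turn": [0,0,0]}
    - {"delta_pos": [-0.002,0,0.09],"turn": [0,0,0]}
    - {"delta_pos": [-0.002,0,0.115],"turn": [0,0,0]}
    - {"delta_pos": [-0.002,0,0.13],"turn": [0,0,0]}
    - {"delta_pos": [-0.002,0,0.14],"turn": [0,0,0]}
    - {"delta_pos": [-0.002,0,0.144],"turn": [0,0,0]}
    - {"delta_pos": [-0.002,0,0.144],"turn": [0,0,0]}

```text
time: 16.27
tcp_pos: [0.6046, 0.1246, 0.0505]
eef_rot: [-3.141, -0.001, 3.118]
force: [-0.0, 0.3, -1.0]
gripper_width: 0.288
grip_force: 39.4
```

>>> apply_moves:
  moves:
    - {"delta_pos": [0,0,0],"turn": [0,0,0]}
    - {"delta_pos": [0,0,0],"turn": [0,0,0]}
    - {"delta_pos": [0,0,0],"turn": [0,0,0]}
    - {"delta_pos": [0,0,0],"turn": [0,0,0]}
  claw: 0.045

```text
time: 16.6
tcp_pos: [0.6058, 0.1257, 0.0527]
eef_rot: [3.141, 0.003, 3.12]
force: [-0.7, 0.3, -0.8]
gripper_width: 0.524
grip_force: 0.0
```

>>> apply_moves:
  moves:
    - {"delta_pos": [0,0,-0.015],"turn": [0,0,0]}
    - {"delta_pos": [0,0,-0.045],"turn": [0,0,0]}
    - {"delta_pos": [0,0,-0.08],"turn": [0,0,0]}
    - {"delta_pos": [0,0,-0.12],"turn": [0,0,0]}
    - {"delta_pos": [0,0,-0.16],"turn": [0,0,0]}
    - {"delta_pos": [0.02,0.02,-0.19],"turn": [0,0,0]}
    - {"delta_pos": [0.045,0.05,-0.2],"turn": [0,0,0]}
    - {"delta_pos": [0.045,0.05,-0.2],"turn": [0,0,0]}

```text
time: 17.27
tcp_pos: [0.5593, 0.1806, 0.2568]
eef_rot: [3.138, 0.006, 3.124]
force: [-0.6, -0.1, -0.2]
gripper_width: 0.523
grip_force: 0.0
```

```bash
python3 - <<'E'
from h import *
go([.559,.267,.106],3.12)
W=Cam('wrist'); W.save('w8.png')
b=handle(W,(300,60,640,330)); r=cv2.boxPoints(cv2.minAreaRect(b[2])); print(b[0],b[1],W.on(b[0],.105))
E
```

```text
tcp [0.5593 0.1806 0.2568] [3.1379 0.0061 3.1239] t 17.2667
tool delta [0.0027 0.0859 0.1511] turn z 0.003909805932577726
[412.4685 183.2827] 1383 [0.5587 0.2647 0.105 ]
```

View pics/w8.png

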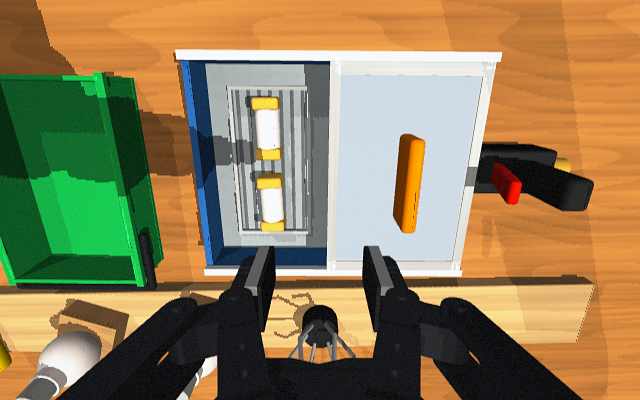

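Both fuses lie inside the kerb at (267,128) and (270,202); the handle is at (411,184). Next I shut the guard.

>>> apply_moves:
  moves:
    - {"delta_pos": [0.001,0.04,0.01],"turn": [0,0,0]}
    - {"delta_pos": [0.002,0.075,0.03],"turn": [0,0,0]}
    - {"delta_pos": [0.002,0.086,0.06],"turn": [0,0,0]}
    - {"delta_pos": [0.002,0.086,0.09],"turn": [0,0,0]}
    - {"delta_pos": [0.002,0.086,0.12],"turn": [0,0,0]}
    - {"delta_pos": [0.002,0.086,0.14],"turn": [0,0,0]}
    - {"delta_pos": [0.002,0.086,0.15],"turn": [0,0,0]}
    - {"delta_pos": [0.002,0.086,0.15],"turn": [0,0,0]}
  claw: 0.05
  force: 30

```text
time: 17.98
tcp_pos: [0.5591, 0.2616, 0.0981]
eef_rot: [-3.14, -0.005, 3.12]
force: [0.2, -0.1, 0.2]
gripper_width: 0.586
grip_force: 0.0
```

>>> apply_moves:
  moves:
    - {"delta_pos": [0,0,0],"turn": [0,0,0]}
    - {"delta_pos": [0,0,0],"turn": [0,0,0]}
    - {"delta_pos": [0,0,0],"turn": [0,0,0]}
    - {"delta_pos": [0,0,0],"turn": [0,0,0]}
    - {"delta_pos": [0,0,0],"turn": [0,0,0]}
    - {"delta_pos": [0,0,0],"turn": [0,0,0]}
  claw: 0.008

```text
time: 18.48
tcp_pos: [0.5622, 0.263, 0.1034]
eef_rot: [3.14, 0.004, 3.12]
force: [-0.4, 1.2, 5.6]
gripper_width: 0.158
grip_force: 32.4
```

>>> apply_moves:
  moves:
    - {"delta_pos": [0,-0.01,0],"turn": [0,0,0]}
    - {"delta_pos": [0,-0.035,0],"turn": [0,0,0]}
    - {"delta_pos": [0,-0.065,0],"turn": [0,0,0]}
    - {"delta_pos": [0,-0.09,0],"turn": [0,0,0]}
    - {"delta_pos": [0,-0.11,0],"turn": [0,0,0]}
    - {"delta_pos": [0,-0.125,0],"turn": [0,0,0]}
    - {"delta_pos": [0,-0.132,0],"turn": [0,0,0]}
    - {"delta_pos": [0,-0.136,0],"turn": [0,0,0]}

```text
time: 19.15
tcp_pos: [0.5589, 0.1266, 0.1034]
eef_rot: [3.138, 0.003, 3.119]
force: [-0.8, 14.0, 6.5]
gripper_width: 0.159
grip_force: 32.3
```

>>> apply_moves:
  moves:
    - {"delta_pos": [0,-0.002,0],"turn": [0,0,0]}
    - {"delta_pos": [0,-0.004,0],"turn": [0,0,0]}
    - {"delta_pos": [0,-0.006,0],"turn": [0,0,0]}
    - {"delta_pos": [0,-0.006,0],"turn": [0,0,0]}

```text
time: 19.48
tcp_pos: [0.5589, 0.1264, 0.1034]
eef_rot: [3.129, 0.004, 3.124]
force: [-0.6, 22.7, 5.8]
gripper_width: 0.154
grip_force: 35.5
```

>>> apply_moves:
  moves:
    - {"delta_pos": [0,0.004,0],"turn": [0,0,0]}
    - {"delta_pos": [0,0.004,0],"turn": [0,0,0]}
    - {"delta_pos": [0,0.004,0],"turn": [0,0,0]}
    - {"delta_pos": [0,0.004,-0.02],"turn": [0,0,0]}
    - {"delta_pos": [0,0.004,-0.055],"turn": [0,0,0]}
    - {"delta_pos": [0,0.004,-0.09],"turn": [0,0,0]}
    - {"delta_pos": [0,0.02,-0.125],"turn": [0,0,0]}
    - {"delta_pos": [0,0.05,-0.14],"turn": [0,0,0]}
  claw: 0.05

```text
time: 20.15
tcp_pos: [0.5607, 0.1682, 0.2464]
eef_rot: [-3.141, 0.006, 3.115]
force: [1.3, 0.7, 0.7]
gripper_width: 0.585
grip_force: 0.0
```

>>> apply_moves:
  moves:
    - {"delta_pos": [0,0.035,0],"turn": [0,0,0]}
    - {"delta_pos": [0,0.07,0],"turn": [0,0,0]}
    - {"delta_pos": [0,0.105,0],"turn": [0,0,0]}
    - {"delta_pos": [0,0.14,0],"turn": [0,0,0]}
    - {"delta_pos": [0,0.175,0],"turn": [0,0,0]}
    - {"delta_pos": [0,0.2,0],"turn": [0,0,0]}
    - {"delta_pos": [0,0.2,0],"turn": [0,0,0]}
    - {"delta_pos": [0,0.2,0],"turn": [0,0,0]}
  claw: 0.0854

```text
time: 20.82
tcp_pos: [0.5629, 0.3711, 0.2404]
eef_rot: [-3.14, -0.001, 3.122]
force: [-0.2, -0.6, -0.1]
gripper_width: 0.998
grip_force: 0.0
```

```bash
python3 - <<'E'
from h import *
W=Cam('wrist'); W.save('w9.png'); go([.5647,.381,.111],3.12)
rd=W.mask([0,150,70],[5,255,255])|W.mask([174,150,70],[180,255,255])
for k in blobs(rd,50)[:2]: r=cv2.boundingRect(k[2]); print('red',k[0],k[1],r,'corners at .12',W.on((r[0],r[1]+r[3]),.12),W.on((r[0]+r[2],r[1]+r[3]),.12))
for X in ([.5647,.3515,.12],[.5647,.4025,.125],[.559,.126,.107]): print(W.proj(X))
b=handle(W,(0,60,300,330));print(b[0],W.on(b[0],.105))
E
```

```text
tcp [0.5631 0.37   0.2406] [-3.1403 -0.0008  3.1201] t 20.8667
tool delta [-0.0015  0.0112  0.1296] turn z 7.844588681482634e-05
red [308.7284 189.3319] 961 (291, 168, 37, 45) corners at .12 [0.5754 0.3468 0.12  ] [0.576  0.3772 0.12  ]
[296.1396 200.6449]
[359.7986 201.5406]
[ 32.1139 194.2296]
[ 39.9607 198.8707] [0.564  0.1295 0.105 ]
```

View pics/w9.png

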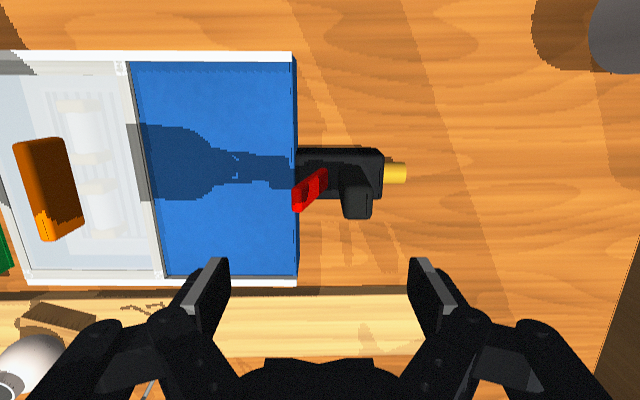

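The view shows the shut guard with both fuses under it, the trigger tip at (297,200) and the grip top at (357,203). The midpoint of their outer faces is at y≈0.379.

>>> apply_moves:
  moves:
    - {"delta_pos": [-0.001,0.009,0.02],"turn": [0,0,0]}
    - {"delta_pos": [-0.001,0.009,0.04],"turn": [0,0,0]}
    - {"delta_pos": [-0.001,0.009,0.06],"turn": [0,0,0]}
    - {"delta_pos": [-0.001,0.009,0.08],"turn": [0,0,0]}
    - {"delta_pos": [-0.001,0.009,0.1],"turn": [0,0,0]}
    - {"delta_pos": [-0.001,0.009,0.115],"turn": [0,0,0]}
    - {"delta_pos": [-0.001,0.009,0.129],"turn": [0,0,0]}
    - {"delta_pos": [-0.001,0.009,0.129],"turn": [0,0,0]}
  claw: 0.0854

```text
time: 21.53
tcp_pos: [0.563, 0.3763, 0.109]
eef_rot: [-3.138, -0.005, 3.117]
force: [-0.4, -1.7, -0.4]
gripper_width: 0.999
grip_force: 0.0
```

>>> apply_moves:
  moves:
    - {"delta_pos": [0,0,0],"turn": [0,0,0]}
    - {"delta_pos": [0,0.002,0],"turn": [0,0,0]}
    - {"delta_pos": [0,0.004,0],"turn": [0,0,0]}
    - {"delta_pos": [0,0.006,0],"turn": [0,0,0]}
    - {"delta_pos": [0,0.009,0],"turn": [0,0,0]}
    - {"delta_pos": [0,0.012,0],"turn": [0,0,0]}
    - {"delta_pos": [0,0.012,0],"turn": [0,0,0]}
  claw: 0.06
  force: 40

```text
time: 22.12
tcp_pos: [0.5657, 0.39, 0.1148]
eef_rot: [-3.14, 0.003, 3.118]
force: [-0.6, -5.5, 4.8]
gripper_width: 0.701
grip_force: 3.1
```

>>> apply_moves:
  moves:
    - {"delta_pos": [0,0.002,0],"turn": [0,0,0]}
    - {"delta_pos": [0,0.002,0],"turn": [0,0,0]}
    - {"delta_pos": [0,0.002,0],"turn": [0,0,0]}
    - {"delta_pos": [0,0.002,0],"turn": [0,0,0]}
    - {"delta_pos": [0,0.002,0],"turn": [0,0,0]}
    - {"delta_pos": [0,0.002,0],"turn": [0,0,0]}
    - {"delta_pos": [0,0.002,0],"turn": [0,0,0]}
    - {"delta_pos": [0,0.002,0],"turn": [0,0,0]}
  claw: 0.036
  force: 45

```text
time: 22.78
tcp_pos: [0.5661, 0.3932, 0.1155]
eef_rot: [3.141, 0.004, 3.119]
force: [-0.9, 1.1, 5.4]
gripper_width: 0.495
grip_force: 51.7
```

>>> apply_moves:
  moves:
    - {"delta_pos": [0,0,0],"turn": [0,0,0]}
    - {"delta_pos": [0,0,0],"turn": [0,0,0]}
    - {"delta_pos": [0,0,0],"turn": [0,0,0]}
    - {"delta_pos": [0,0,0],"turn": [0,0,0]}
    - {"delta_pos": [0,0,0],"turn": [0,0,0]}
    - {"delta_pos": [0,0,0],"turn": [0,0,0]}
    - {"delta_pos": [0,0,0],"turn": [0,0,0]}
    - {"delta_pos": [0,0,0],"turn": [0,0,0]}

```text
time: 23.45
tcp_pos: [0.5661, 0.3932, 0.1155]
eef_rot: [3.141, 0.004, 3.119]
force: [-1.0, 1.1, 5.2]
gripper_width: 0.496
grip_force: 51.7
```

>>> apply_moves:
  moves:
    - {"delta_pos": [0,0,0],"turn": [0,0,0]}
    - {"delta_pos": [0,0,0],"turn": [0,0,0]}
    - {"delta_pos": [0,0,0],"turn": [0,0,0]}
    - {"delta_pos": [0,0,0],"turn": [0,0,0]}
    - {"delta_pos": [0,0,0],"turn": [0,0,0]}
    - {"delta_pos": [0,0,0],"turn": [0,0,0]}
    - {"delta_pos": [0,0,0],"turn": [0,0,0]}
    - {"delta_pos": [0,0,0],"turn": [0,0,0]}

```text
time: 24.12
tcp_pos: [0.5661, 0.3932, 0.1155]
eef_rot: [3.141, 0.004, 3.119]
force: [-0.6, 0.7, 5.9]
gripper_width: 0.494
grip_force: 51.7
```

>>> apply_moves:
  moves:
    - {"delta_pos": [0,-0.004,0],"turn": [0,0,0]}
    - {"delta_pos": [0,-0.009,0],"turn": [0,0,0]}
    - {"delta_pos": [0,-0.014,0],"turn": [0,0,0]}
    - {"delta_pos": [0,-0.014,0],"turn": [0,0,0]}
    - {"delta_pos": [0,-0.014,0],"turn": [0,0,0]}
    - {"delta_pos": [0,-0.014,0],"turn": [0,0,0]}
    - {"delta_pos": [0,-0.014,0],"turn": [0,0,0]}
    - {"delta_pos": [0,-0.014,0],"turn": [0,0,0]}
  claw: 0.0854

```text
time: 24.78
tcp_pos: [0.5644, 0.3799, 0.1124]
eef_rot: [3.141, 0.0, 3.12]
force: [0.0, -0.3, -0.9]
gripper_width: 1.001
grip_force: 0.0
```

>>> apply_moves:
  moves:
    - {"delta_pos": [0,0,-0.015],"turn": [0,0,0]}
    - {"delta_pos": [0,0,-0.035],"turn": [0,0,0]}
    - {"delta_pos": [0,0,-0.06],"turn": [0,0,0]}
    - {"delta_pos": [0,0,-0.09],"turn": [0,0,0]}
    - {"delta_pos": [0,0,-0.12],"turn": [0,0,0]}
    - {"delta_pos": [0,0,-0.13],"turn": [0,0,0]}
    - {"delta_pos": [0,0,-0.13],"turn": [0,0,0]}

```text
time: 25.37
tcp_pos: [0.5658, 0.3806, 0.2463]
eef_rot: [3.138, 0.006, 3.12]
force: [0.2, 0.5, -0.2]
gripper_width: 1.002
grip_force: 0.0
```

```bash
python3 - <<'E'
from h import *
W=Cam('wrist'); go([.559,.128,.24],3.12)
rd=W.mask([0,150,70],[5,255,255])|W.mask([174,150,70],[180,255,255])
for k in blobs(rd,50)[:2]: r=cv2.boundingRect(k[2]); print('red',k[0],k[1],r,W.on((r[0],r[1]+r[3]),.12))
b=handle(W,(0,60,300,330));print(b[0],W.on(b[0],.105))
E
```

```text
tcp [0.5651 0.3801 0.2436] [3.1398 0.003  3.1201] t 25.4167
tool delta [ 0.0007 -0.2522  0.0032] turn z 0.00010469672266522068
red [297.6786 183.5896] 977 (280, 162, 38, 44) [0.575  0.3474 0.12  ]
[ 33.9959 195.6062] [0.566  0.1308 0.105 ]
```

The trigger is back at its released position (tip y 0.347, as before). Now I reopen the guard.

>>> apply_moves:
  moves:
    - {"delta_pos": [0,-0.035,0],"turn": [0,0,0]}
    - {"delta_pos": [0,-0.07,0],"turn": [0,0,0]}
    - {"delta_pos": [0.0005,-0.11,0],"turn": [0,0,0]}
    - {"delta_pos": [0.0005,-0.15,0],"turn": [0,0,0]}
    - {"delta_pos": [0.0007,-0.19,0],"turn": [0,0,0]}
    - {"delta_pos": [0.0007,-0.225,0],"turn": [0,0,0]}
    - {"delta_pos": [0.0007,-0.2535,0],"turn": [0,0,0]}
    - {"delta_pos": [0.0007,-0.2535,0],"turn": [0,0,0]}
  claw: 0.05
  force: 30

```text
time: 26.08
tcp_pos: [0.5569, 0.1214, 0.2398]
eef_rot: [-3.14, -0.004, 3.114]
force: [0.2, -0.7, -0.1]
gripper_width: 0.583
grip_force: 0.0
```

>>> apply_moves:
  moves:
    - {"delta_pos": [0,0,0.03],"turn": [0,0,0]}
    - {"delta_pos": [0,0,0.06],"turn": [0,0,0]}
    - {"delta_pos": [0,0,0.09],"turn": [0,0,0]}
    - {"delta_pos": [0,0,0.115],"turn": [0,0,0]}
    - {"delta_pos": [0,0,0.13],"turn": [0,0,0]}
    - {"delta_pos": [0,0,0.137],"turn": [0,0,0]}
    - {"delta_pos": [0,0,0.137],"turn": [0,0,0]}
    - {"delta_pos": [0,0,0.137],"turn": [0,0,0]}

```text
time: 26.75
tcp_pos: [0.5576, 0.1264, 0.1046]
eef_rot: [3.142, -0.002, 3.12]
force: [-0.3, -0.5, 0.7]
gripper_width: 0.587
grip_force: 0.0
```

>>> apply_moves:
  moves:
    - {"delta_pos": [0,0,0],"turn": [0,0,0]}
    - {"delta_pos": [0,0,0],"turn": [0,0,0]}
    - {"delta_pos": [0,0,0],"turn": [0,0,0]}
    - {"delta_pos": [0,0,0],"turn": [0,0,0]}
    - {"delta_pos": [0,0,0],"turn": [0,0,0]}
    - {"delta_pos": [0,0,0],"turn": [0,0,0]}
  claw: 0.008

```text
time: 27.25
tcp_pos: [0.559, 0.1267, 0.1066]
eef_rot: [3.14, 0.003, 3.12]
force: [-1.1, 3.1, 6.3]
gripper_width: 0.158
grip_force: 32.5
```

>>> apply_moves:
  moves:
    - {"delta_pos": [0,0.01,0],"turn": [0,0,0]}
    - {"delta_pos": [0,0.03,0],"turn": [0,0,0]}
    - {"delta_pos": [0,0.055,0],"turn": [0,0,0]}
    - {"delta_pos": [0,0.08,0],"turn": [0,0,0]}
    - {"delta_pos": [0,0.105,0],"turn": [0,0,0]}
    - {"delta_pos": [0,0.125,0],"turn": [0,0,0]}
    - {"delta_pos": [0,0.138,0],"turn": [0,0,0]}
    - {"delta_pos": [0,0.138,0],"turn": [0,0,0]}

```text
time: 27.92
tcp_pos: [0.5624, 0.2661, 0.1066]
eef_rot: [3.141, 0.004, 3.122]
force: [0.0, 1.3, 4.9]
gripper_width: 0.154
grip_force: 32.9
```

>>> apply_moves:
  moves:
    - {"delta_pos": [0,0,0],"turn": [0,0,0]}
    - {"delta_pos": [0,0,0],"turn": [0,0,0]}
    - {"delta_pos": [0,0,0],"turn": [0,0,0]}
    - {"delta_pos": [0,0,-0.02],"turn": [0,0,0]}
    - {"delta_pos": [0,0,-0.055],"turn": [0,0,0]}
    - {"delta_pos": [0,-0.01,-0.09],"turn": [0,0,0]}
    - {"delta_pos": [0,-0.04,-0.12],"turn": [0,0,0]}
    - {"delta_pos": [0.01,-0.075,-0.135],"turn": [0,0,0]}
  claw: 0.05

```text
time: 28.58
tcp_pos: [0.5518, 0.1894, 0.2437]
eef_rot: [3.14, 0.006, 3.122]
force: [1.2, -1.0, 0.4]
gripper_width: 0.587
grip_force: 0.0
```

>>> apply_moves:
  moves:
    - {"delta_pos": [0.012,-0.03,0],"turn": [0,0,0]}
    - {"delta_pos": [0.024,-0.055,0],"turn": [0,0,0]}
    - {"delta_pos": [0.034,-0.063,0],"turn": [0,0,0]}
    - {"delta_pos": [0.034,-0.063,0],"turn": [0,0,0]}
    - {"delta_pos": [0.034,-0.063,0],"turn": [0,0,0]}
    - {"delta_pos": [0.034,-0.063,0],"turn": [0,0,0]}

```text
time: 29.08
tcp_pos: [0.5145, 0.127, 0.2402]
eef_rot: [3.141, 0.0, 3.119]
force: [-0.1, 1.8, -0.5]
gripper_width: 0.584
grip_force: 0.0
```

```bash
python3 - <<'E'
from h import *
W=Cam('wrist'); W.save('w10.png'); print(W.st['tcp_pos'],W.st['eef_rot'])
for X in ([.518,.127,.03],[.604,.126,.03],[.559,.267,.107]): print(W.proj(X))
E
```

```text
[0.5145 0.127  0.2402] [3.1413 0.0004 3.1194]
[319.6582 173.7955]
[320.3902 244.7497]
[478.0759 236.9726]
```

View pics/w10.png

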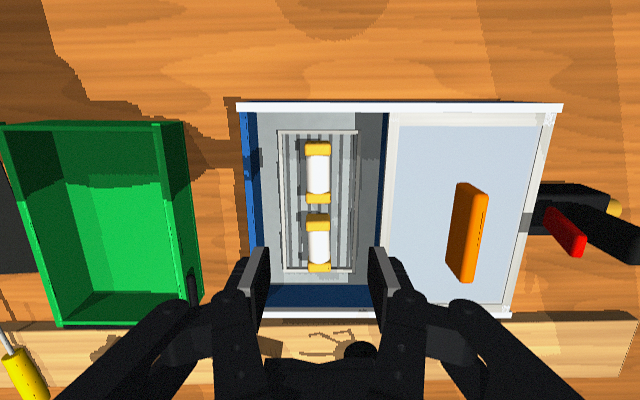

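The fuses are at (317,172) and (318,243), as laid; the guard is open and the trigger is released. Caddy rim corners are at about (4,124), (186,121) and (62,326).

```bash
python3 - <<'E'
from h import *
W=Cam('wrist')
for p in ((4,124),(186,121),(62,326),(203,300)): print(p,W.on(p,.06))
g=W.mask([50,120,20],[80,255,255],(0,100,215,330)); h=cv2.convexHull(max(blobs(g,500),key=lambda b:b[1])[2]); print(cv2.approxPolyDP(h,6,True).reshape(-1,2).tolist())
T=Cam('top'); g=blobs(T.mask([50,120,40],[80,255,255],(310,145,375,230)),100)[0]
q=cv2.approxPolyDP(cv2.convexHull(g[2]),4,True).reshape(-1,2); print([(p.tolist(),T.on(p,.06)[:2]) for p in q])
for u in ((319.5,153),(367,153),(319.5,223),(366,224)): print(T.on(u,.06))
E
```

```text
(4, 124) [ 0.4555 -0.167   0.06  ]
(186, 121) [0.4566 0.0037 0.06  ]
(62, 326) [ 0.6883 -0.1799  0.06  ]
(203, 300) [ 0.6556 -0.0087  0.06  ]
[[181, 121], [203, 289], [198, 303], [135, 325], [56, 326], [1, 156], [0, 122]]
[([320, 152], array([ 0.6907, -0.0269])), ([367, 154], array([ 0.6854, -0.1835])), ([363, 223], array([ 0.4548, -0.1697])), ([318, 221], array([ 0.4595, -0.0234]))]
[ 0.6872 -0.0253  0.06  ]
[ 0.6888 -0.1835  0.06  ]
[ 0.453  -0.0283  0.06  ]
[ 0.4517 -0.1794  0.06  ]
```

>>> apply_moves:
  moves:
    - {"delta_pos": [-0.0025,-0.0015,0.03],"turn": [0,0,0]}
    - {"delta_pos": [-0.0025,-0.0015,0.065],"turn": [0,0,0]}
    - {"delta_pos": [-0.0025,-0.0015,0.1],"turn": [0,0,0]}
    - {"delta_pos": [-0.0025,-0.0015,0.13],"turn": [0,0,0]}
    - {"delta_pos": [-0.0025,-0.0015,0.16],"turn": [0,0,0]}
    - {"delta_pos": [-0.0025,-0.0015,0.18],"turn": [0,0,0]}
    - {"delta_pos": [-0.0025,-0.0015,0.191],"turn": [0,0,0]}
    - {"delta_pos": [-0.0025,-0.0015,0.191],"turn": [0,0,0]}
  claw: 0.05

```text
time: 29.9
tcp_pos: [0.5144, 0.1259, 0.0459]
eef_rot: [-3.141, -0.006, 3.121]
force: [0.1, -0.7, -0.9]
gripper_width: 0.585
grip_force: 0.0
```

>>> apply_moves:
  moves:
    - {"delta_pos": [0,0,0],"turn": [0,0,0]}
    - {"delta_pos": [0,0,0],"turn": [0,0,0]}
    - {"delta_pos": [0,0,0],"turn": [0,0,0]}
    - {"delta_pos": [0,0,0],"turn": [0,0,0]}
    - {"delta_pos": [0,0,0],"turn": [0,0,0]}
    - {"delta_pos": [0,0,0],"turn": [0,0,0]}
  claw: 0.015
  force: 40

```text
time: 30.4
tcp_pos: [0.5175, 0.1257, 0.0503]
eef_rot: [3.141, 0.002, 3.12]
force: [-0.6, 0.8, 3.5]
gripper_width: 0.279
grip_force: 39.6
```

>>> apply_moves:
  moves:
    - {"delta_pos": [0,0,-0.01],"turn": [0,0,0]}
    - {"delta_pos": [0,0,-0.03],"turn": [0,0,0]}
    - {"delta_pos": [0,0,-0.06],"turn": [0,0,0]}
    - {"delta_pos": [0,0,-0.095],"turn": [0,0,0]}
    - {"delta_pos": [0,0,-0.13],"turn": [0,0,0]}
    - {"delta_pos": [0,0,-0.145],"turn": [0,0,0]}
    - {"delta_pos": [0,0,-0.15],"turn": [0,0,0]}
    - {"delta_pos": [0,0,-0.15],"turn": [0,0,0]}

```text
time: 31.07
tcp_pos: [0.5173, 0.1255, 0.201]
eef_rot: [3.141, 0.003, 3.12]
force: [-0.2, -0.3, -1.0]
gripper_width: 0.281
grip_force: 39.5
```

>>> apply_moves:
  moves:
    - {"delta_pos": [-0.001,-0.018,0],"turn": [0,0,0]}
    - {"delta_pos": [-0.003,-0.05,0],"turn": [0,0,0]}
    - {"delta_pos": [-0.005,-0.085,0],"turn": [0,0,0]}
    - {"delta_pos": [-0.007,-0.12,0],"turn": [0,0,0]}
    - {"delta_pos": [-0.009,-0.155,0],"turn": [0,0,0]}
    - {"delta_pos": [-0.011,-0.19,0],"turn": [0,0,0]}
    - {"delta_pos": [-0.014,-0.216,0.005],"turn": [0,0,0]}
    - {"delta_pos": [-0.014,-0.226,0.01],"turn": [0,0,0]}

```text
time: 31.73
tcp_pos: [0.525, -0.1041, 0.1872]
eef_rot: [-3.141, -0.002, 3.116]
force: [1.2, -0.6, -1.9]
gripper_width: 0.281
grip_force: 39.6
```

>>> apply_moves:
  moves:
    - {"delta_pos": [0,0,0],"turn": [0,0,0]}
    - {"delta_pos": [0,0,0.02],"turn": [0,0,0]}
    - {"delta_pos": [0,0,0.05],"turn": [0,0,0]}
    - {"delta_pos": [0,0,0.085],"turn": [0,0,0]}
    - {"delta_pos": [0,0,0.115],"turn": [0,0,0]}
    - {"delta_pos": [0,0,0.135],"turn": [0,0,0]}
    - {"delta_pos": [0,0,0.145],"turn": [0,0,0]}
    - {"delta_pos": [0,0,0.145],"turn": [0,0,0]}

```text
time: 32.4
tcp_pos: [0.5238, -0.0987, 0.0427]
eef_rot: [3.14, -0.004, 3.121]
force: [-0.3, 0.2, -2.1]
gripper_width: 0.279
grip_force: 46.7
```

>>> apply_moves:
  moves:
    - {"delta_pos": [0,0,0.001],"turn": [0,0,0]}
    - {"delta_pos": [0,0,0.001],"turn": [0,0,0]}
    - {"delta_pos": [0,0,0.001],"turn": [0,0,0]}
    - {"delta_pos": [0,0,0.001],"turn": [0,0,0]}
  claw: 0.045

```text
time: 32.73
tcp_pos: [0.526, -0.1005, 0.0436]
eef_rot: [-3.142, 0.001, 3.12]
force: [-0.5, -0.5, 0.1]
gripper_width: 0.526
grip_force: 0.0
```

>>> apply_moves:
  moves:
    - {"delta_pos": [0,0,-0.015],"turn": [0,0,0]}
    - {"delta_pos": [0,0,-0.045],"turn": [0,0,0]}
    - {"delta_pos": [0,0,-0.08],"turn": [0,0,0]}
    - {"delta_pos": [0,0,-0.12],"turn": [0,0,0]}
    - {"delta_pos": [0,0,-0.16],"turn": [0,0,0]}
    - {"delta_pos": [0,0,-0.195],"turn": [0,0,0]}
    - {"delta_pos": [0,0,-0.2],"turn": [0,0,0]}
    - {"delta_pos": [0,0,-0.2],"turn": [0,0,0]}

```text
time: 33.4
tcp_pos: [0.5275, -0.1014, 0.2468]
eef_rot: [-3.14, 0.007, 3.12]
force: [-0.1, -0.6, -0.6]
gripper_width: 0.528
grip_force: 0.0
```

```bash
python3 - <<'E'
from h import *
go([.603,.1245,.24],3.12); W=Cam('wrist'); T=Cam('top')
m=W.mask([0,0,120],[180,60,255],(0,0,640,280))
for p,a,c in blobs(m,150)[:6]: print('W',p,a,W.on(p,.03))
m=T.mask([0,0,120],[35,255,255],(322,158,364,218))
for p,a,c in blobs(m,20)[:4]: print('T',p,a,T.on(p,.03))
E
```

```text
tcp [ 0.5275 -0.1014  0.2468] [-3.1395  0.0069  3.1198] t 33.4
tool delta [-0.0706  0.2275  0.0068] turn z -0.00019371073854257403
W [525.7773 166.954 ] 15275 [0.5313 0.1245 0.03  ]
W [619.7074 218.7093] 5414 [0.5956 0.2456 0.03  ]
W [321.0358 163.3584] 837 [ 0.5223 -0.1002  0.03  ]
T [341.9117 186.8724] 2343 [ 0.5786 -0.1017  0.03  ]
```

>>> apply_moves:
  moves:
    - {"delta_pos": [-0.01,0.035,0],"turn": [0,0,0]}
    - {"delta_pos": [-0.02,0.07,0],"turn": [0,0,0]}
    - {"delta_pos": [-0.032,0.108,0],"turn": [0,0,0]}
    - {"delta_pos": [-0.044,0.146,0],"turn": [0,0,0]}
    - {"delta_pos": [-0.055,0.182,0],"turn": [0,0,0]}
    - {"delta_pos": [-0.065,0.21,0.003],"turn": [0,0,0]}
    - {"delta_pos": [-0.0706,0.2275,0.006],"turn": [0,0,0]}
    - {"delta_pos": [-0.0706,0.2275,0.006],"turn": [0,0,0]}
  claw: 0.05

```text
time: 34.17
tcp_pos: [0.6004, 0.1287, 0.2333]
eef_rot: [3.141, -0.005, 3.124]
force: [0.3, -0.5, 0.5]
gripper_width: 0.587
grip_force: 0.0
```

```bash
python3 - <<'E'
from h import *
W=Cam('wrist'); go([.603,.1245,.048],3.12)
for X in ([.603,.1245,.026],[.603,.0,.026]): print(W.proj(X))
m=W.mask([18,130,120],[34,255,255],(240,80,400,290))
for p,a,c in blobs(m,80)[:5]: print('brass',p,a,W.on(p,.038))
W.save('w11.png',(200,80,440,290),2.5)
E
```

```text
tcp [0.6    0.1269 0.2338] [-3.1411 -0.0054  3.1231] t 34.2167
tool delta [-0.004  -0.0023  0.1857] turn z 0.0031032038006184592
[315.6967 174.7539]
[200.3708 176.7796]
brass [314.0482 151.5361] 332 [0.5756 0.1235 0.038 ]
brass [315.5689 201.5795] 283 [0.6294 0.1239 0.038 ]
```

>>> apply_moves:
  moves:
    - {"delta_pos": [-0.001,-0.0015,0.03],"turn": [0,0,0]}
    - {"delta_pos": [-0.001,-0.0015,0.065],"turn": [0,0,0]}
    - {"delta_pos": [-0.001,-0.0015,0.1],"turn": [0,0,0]}
    - {"delta_pos": [-0.001,-0.0015,0.13],"turn": [0,0,0]}
    - {"delta_pos": [-0.001,-0.0015,0.16],"turn": [0,0,0]}
    - {"delta_pos": [-0.001,-0.0015,0.178],"turn": [0,0,0]}
    - {"delta_pos": [-0.001,-0.0015,0.187],"turn": [0,0,0]}
    - {"delta_pos": [-0.001,-0.0015,0.187],"turn": [0,0,0]}

```text
time: 34.88
tcp_pos: [0.5993, 0.1223, 0.0469]
eef_rot: [-3.141, -0.007, 3.118]
force: [-0.2, 0.5, 0.9]
gripper_width: 0.586
grip_force: 0.0
```

>>> apply_moves:
  moves:
    - {"delta_pos": [0,0,0],"turn": [0,0,0]}
    - {"delta_pos": [0,0,0],"turn": [0,0,0]}
    - {"delta_pos": [0,0,0],"turn": [0,0,0]}
    - {"delta_pos": [0,0,0],"turn": [0,0,0]}
    - {"delta_pos": [0,0,0],"turn": [0,0,0]}
    - {"delta_pos": [0,0,0],"turn": [0,0,0]}
  claw: 0.015

```text
time: 35.38
tcp_pos: [0.6034, 0.1235, 0.052]
eef_rot: [-3.141, 0.003, 3.12]
force: [-0.3, -1.4, 5.8]
gripper_width: 0.271
grip_force: 40.2
```

>>> apply_moves:
  moves:
    - {"delta_pos": [0,0,-0.01],"turn": [0,0,0]}
    - {"delta_pos": [0,0,-0.03],"turn": [0,0,0]}
    - {"delta_pos": [0,0,-0.06],"turn": [0,0,0]}
    - {"delta_pos": [0,0,-0.095],"turn": [0,0,0]}
    - {"delta_pos": [0,0,-0.13],"turn": [0,0,0]}
    - {"delta_pos": [0,0,-0.145],"turn": [0,0,0]}
    - {"delta_pos": [0,0,-0.15],"turn": [0,0,0]}
    - {"delta_pos": [0,0,-0.15],"turn": [0,0,0]}

```text
time: 36.05
tcp_pos: [0.6029, 0.1238, 0.2021]
eef_rot: [3.141, 0.003, 3.12]
force: [0.2, -0.6, -1.9]
gripper_width: 0.275
grip_force: 39.2
```

```bash
python3 - <<'E'
from h import *
go([.614,-.102,.19],3.12)
E
```

```text
tcp [0.6029 0.1238 0.2021] [3.1411 0.003  3.1199] t 36.05
tool delta [-0.016  -0.2255  0.012 ] turn z -5.9257987541361246e-05
```

>>> apply_moves:
  moves:
    - {"delta_pos": [-0.001,-0.018,0],"turn": [0,0,0]}
    - {"delta_pos": [-0.003,-0.05,0],"turn": [0,0,0]}
    - {"delta_pos": [-0.005,-0.085,0],"turn": [0,0,0]}
    - {"delta_pos": [-0.007,-0.12,0],"turn": [0,0,0]}
    - {"delta_pos": [-0.01,-0.155,0],"turn": [0,0,0]}
    - {"delta_pos": [-0.013,-0.19,0],"turn": [0,0,0]}
    - {"delta_pos": [-0.016,-0.216,0.005],"turn": [0,0,0]}
    - {"delta_pos": [-0.016,-0.226,0.01],"turn": [0,0,0]}

```text
time: 36.72
tcp_pos: [0.6125, -0.1063, 0.1877]
eef_rot: [-3.141, -0.003, 3.116]
force: [0.1, 1.7, -1.4]
gripper_width: 0.273
grip_force: 39.3
```

>>> apply_moves:
  moves:
    - {"delta_pos": [0,0,0],"turn": [0,0,0]}
    - {"delta_pos": [0,0,0.02],"turn": [0,0,0]}
    - {"delta_pos": [0,0,0.05],"turn": [0,0,0]}
    - {"delta_pos": [0,0,0.085],"turn": [0,0,0]}
    - {"delta_pos": [0,0,0.115],"turn": [0,0,0]}
    - {"delta_pos": [0,0,0.135],"turn": [0,0,0]}
    - {"delta_pos": [0,0,0.146],"turn": [0,0,0]}
    - {"delta_pos": [0,0,0.146],"turn": [0,0,0]}

```text
time: 37.38
tcp_pos: [0.6112, -0.1003, 0.0437]
eef_rot: [3.14, -0.004, 3.122]
force: [0.4, 0.3, -2.3]
gripper_width: 0.274
grip_force: 52.1
```

>>> apply_moves:
  moves:
    - {"delta_pos": [0,0,0],"turn": [0,0,0]}
    - {"delta_pos": [0,0,0],"turn": [0,0,0]}
    - {"delta_pos": [0,0,0],"turn": [0,0,0]}
    - {"delta_pos": [0,0,0],"turn": [0,0,0]}
  claw: 0.045

```text
time: 37.72
tcp_pos: [0.6134, -0.1022, 0.0444]
eef_rot: [3.141, 0.0, 3.12]
force: [0.1, -0.2, 0.0]
gripper_width: 0.53
grip_force: 0.0
```

>>> apply_moves:
  moves:
    - {"delta_pos": [0,0,-0.015],"turn": [0,0,0]}
    - {"delta_pos": [0,0,-0.045],"turn": [0,0,0]}
    - {"delta_pos": [0,0,-0.08],"turn": [0,0,0]}
    - {"delta_pos": [0,0,-0.12],"turn": [0,0,0]}
    - {"delta_pos": [0,0,-0.16],"turn": [0,0,0]}
    - {"delta_pos": [0,0,-0.195],"turn": [0,0,0]}
    - {"delta_pos": [0,0,-0.2],"turn": [0,0,0]}
    - {"delta_pos": [0,0,-0.2],"turn": [0,0,0]}

```text
time: 38.38
tcp_pos: [0.6151, -0.1032, 0.2481]
eef_rot: [-3.14, 0.007, 3.12]
force: [0.3, -0.3, 0.7]
gripper_width: 0.532
grip_force: 0.0
```

```bash
python3 - <<'E'
from h import *
go([.5615,.2655,.24],3.12); W=Cam('wrist')
m=W.mask([18,130,100],[34,255,255],(200,0,440,290))
for p,a,c in blobs(m,80)[:6]: print('brass',p,a,W.on(p,.03))
E
```

```text
tcp [ 0.6151 -0.1032  0.2481] [-3.1398  0.007   3.1198] t 38.3833
tool delta [0.0616 0.3674 0.007 ] turn z -0.00019518059942758015
brass [320.7027  49.1865] 370 [ 0.4961 -0.1     0.03  ]
brass [321.2069 139.2586] 348 [ 0.5839 -0.1012  0.03  ]
brass [321.1346 106.1284] 327 [ 0.5497 -0.1006  0.03  ]
brass [321.128 188.096] 250 [ 0.6388 -0.1024  0.03  ]
brass [296.8238 283.8808] 193 [ 0.7653 -0.1356  0.03  ]
brass [425.1387 273.8321] 137 [0.7539 0.0252 0.03  ]
```

Both fuses are in the caddy, with caps at x 0.496/0.550 and 0.584/0.639, y≈−0.101. Shutting the guard.

>>> apply_moves:
  moves:
    - {"delta_pos": [0.006,0.037,0],"turn": [0,0,0]}
    - {"delta_pos": [0.012,0.075,0],"turn": [0,0,0]}
    - {"delta_pos": [0.018,0.113,0],"turn": [0,0,0]}
    - {"delta_pos": [0.024,0.151,0],"turn": [0,0,0]}
    - {"delta_pos": [0.031,0.189,0],"turn": [0,0,0]}
    - {"delta_pos": [0.038,0.227,0],"turn": [0,0,0]}
    - {"delta_pos": [0.045,0.265,0],"turn": [0,0,0]}
    - {"delta_pos": [0.051,0.303,0],"turn": [0,0,0]}
  claw: 0.05
  force: 30

```text
time: 39.1
tcp_pos: [0.567, 0.2029, 0.2416]
eef_rot: [-3.141, -0.004, 3.12]
force: [1.1, -0.3, 0.1]
gripper_width: 0.585
grip_force: 0.0
```

>>> apply_moves:
  moves:
    - {"delta_pos": [0.006,0.035,0],"turn": [0,0,0]}
    - {"delta_pos": [0.0105,0.058,0],"turn": [0,0,0]}
    - {"delta_pos": [0.0105,0.0645,0],"turn": [0,0,0]}
    - {"delta_pos": [0.0105,0.0645,0],"turn": [0,0,0]}
    - {"delta_pos": [0.0105,0.0645,0],"turn": [0,0,0]}

```text
time: 39.52
tcp_pos: [0.5592, 0.2656, 0.2425]
eef_rot: [-3.14, -0.003, 3.12]
force: [-0.8, -1.3, 0.0]
gripper_width: 0.584
grip_force: 0.0
```

```bash
python3 - <<'E'
from h import *
W=Cam('wrist'); b=handle(W,(250,60,400,330)); print(b[0],W.on(b[0],.105)); go([.5615,.2655,.106],3.12)
E
```

```text
[319.2725 190.7981] [0.5582 0.2648 0.105 ]
tcp [0.5596 0.2649 0.2429] [-3.1404 -0.002   3.119 ] t 39.5667
tool delta [-0.0022  0.0008  0.1369] turn z -0.0009673236423415332
```

>>> apply_moves:
  moves:
    - {"delta_pos": [0,0,0.03],"turn": [0,0,0]}
    - {"delta_pos": [0,0,0.06],"turn": [0,0,0]}
    - {"delta_pos": [0,0,0.09],"turn": [0,0,0]}
    - {"delta_pos": [0,0,0.115],"turn": [0,0,0]}
    - {"delta_pos": [0,0,0.13],"turn": [0,0,0]}
    - {"delta_pos": [0,0,0.138],"turn": [0,0,0]}
    - {"delta_pos": [0,0,0.138],"turn": [0,0,0]}
    - {"delta_pos": [0,0,0.138],"turn": [0,0,0]}

```text
time: 40.23
tcp_pos: [0.5603, 0.265, 0.1065]
eef_rot: [-3.142, -0.0, 3.118]
force: [0.1, -0.4, 0.5]
gripper_width: 0.584
grip_force: 0.0
```

>>> apply_moves:
  moves:
    - {"delta_pos": [0,0,0],"turn": [0,0,0]}
    - {"delta_pos": [0,0,0],"turn": [0,0,0]}
    - {"delta_pos": [0,0,0],"turn": [0,0,0]}
    - {"delta_pos": [0,0,0],"turn": [0,0,0]}
    - {"delta_pos": [0,0,0],"turn": [0,0,0]}
    - {"delta_pos": [0,0,0],"turn": [0,0,0]}
  claw: 0.008

```text
time: 40.73
tcp_pos: [0.5607, 0.2663, 0.1078]
eef_rot: [3.141, 0.003, 3.12]
force: [-0.2, -1.1, 6.2]
gripper_width: 0.154
grip_force: 31.2
```

>>> apply_moves:
  moves:
    - {"delta_pos": [0,-0.01,0],"turn": [0,0,0]}
    - {"delta_pos": [0,-0.035,0],"turn": [0,0,0]}
    - {"delta_pos": [0,-0.065,0],"turn": [0,0,0]}
    - {"delta_pos": [0,-0.09,0],"turn": [0,0,0]}
    - {"delta_pos": [0,-0.11,0],"turn": [0,0,0]}
    - {"delta_pos": [0,-0.125,0],"turn": [0,0,0]}
    - {"delta_pos": [0,-0.134,0],"turn": [0,0,0]}
    - {"delta_pos": [0,-0.138,0],"turn": [0,0,0]}

```text
time: 41.4
tcp_pos: [0.5573, 0.1271, 0.1078]
eef_rot: [3.141, 0.002, 3.119]
force: [-1.2, 1.9, 7.5]
gripper_width: 0.157
grip_force: 31.4
```

>>> apply_moves:
  moves:
    - {"delta_pos": [0,-0.002,0],"turn": [0,0,0]}
    - {"delta_pos": [0,-0.004,0],"turn": [0,0,0]}
    - {"delta_pos": [0,-0.006,0],"turn": [0,0,0]}
    - {"delta_pos": [0,-0.006,0],"turn": [0,0,0]}

```text
time: 41.73
tcp_pos: [0.5573, 0.1265, 0.1078]
eef_rot: [3.131, 0.003, 3.123]
force: [-0.2, 15.8, 6.3]
gripper_width: 0.158
grip_force: 32.3
```

At the stop (y 0.1265, 16 N), as when it was shut before. Release and retreat.

>>> apply_moves:
  moves:
    - {"delta_pos": [0,0.003,0],"turn": [0,0,0]}
    - {"delta_pos": [0,0.003,0],"turn": [0,0,0]}
    - {"delta_pos": [0,0.003,0],"turn": [0,0,0]}
    - {"delta_pos": [0,0.003,-0.02],"turn": [0,0,0]}
    - {"delta_pos": [0,0.003,-0.055],"turn": [0,0,0]}
    - {"delta_pos": [0,0.003,-0.09],"turn": [0,0,0]}
    - {"delta_pos": [0.03,0.003,-0.12],"turn": [0,0,0]}
    - {"delta_pos": [0.06,0.003,-0.14],"turn": [0,0,0]}
  claw: 0.05

```text
time: 42.4
tcp_pos: [0.4981, 0.1257, 0.2486]
eef_rot: [-3.142, 0.003, 3.118]
force: [0.3, -0.7, 0.2]
gripper_width: 0.586
grip_force: 0.0
```

>>> apply_moves:
  moves:
    - {"delta_pos": [0.025,0,-0.01],"turn": [0,0,0]}
    - {"delta_pos": [0.04,0,-0.02],"turn": [0,0,0]}
    - {"delta_pos": [0.04,0,-0.02],"turn": [0,0,0]}
    - {"delta_pos": [0.04,0,-0.02],"turn": [0,0,0]}
    - {"delta_pos": [0.04,0,-0.02],"turn": [0,0,0]}
    - {"delta_pos": [0.04,0,-0.02],"turn": [0,0,0]}

```text
time: 42.9
tcp_pos: [0.4573, 0.127, 0.2653]
eef_rot: [-3.141, -0.001, 3.119]
force: [-0.3, 0.9, 0.2]
gripper_width: 0.584
grip_force: 0.0
```

```bash
python3 - <<'E'
from h import *
W=Cam('wrist'); W.save('w12.png'); b=handle(W,(200,60,450,330)); print(b[0],W.on(b[0],.105),W.st['tcp_pos'],W.st['force'])
E
```

```text
[320.7578 271.3359] [0.5508 0.1259 0.105 ] [0.4573 0.127  0.2653] [-0.3333  0.8553  0.2472]
```

View pics/w12.png

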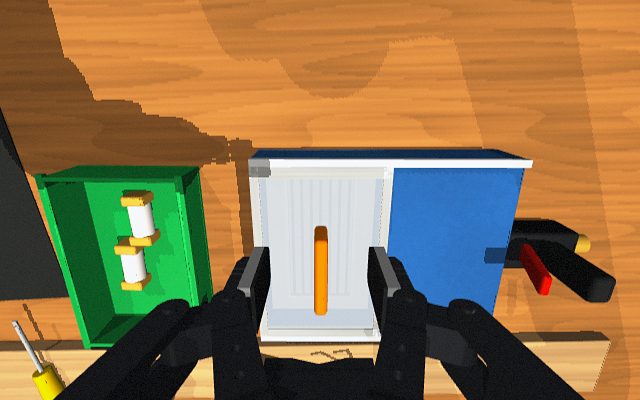

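The final view shows both fuses in the caddy at (140,217) and (132,263), apparently nudged a little but well inside. The guard is shut (handle at (321,271), y 0.126) and the trigger at (535,268) is released.

```bash
python3 -c "
from bench import ctrl
print(ctrl.hand_in())"
```

```text
the job is handed in; nothing more can be done
None
```

The job is handed in at about 43 s of robot time, with no verdict returned: only two fuses were present, both were blown off with the guard shut, and both now lie in the green caddy with the guard shut and the trigger released.

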